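# Prop a cross-bar with a screw jack and tommy bar

### The job

Slide the red jack along its rails until its pointer is on the yellow mark, then jack it up: put the steel bar fully into a leaning socket of the collar, swing it clockwise (seen from above), and move it to another socket to carry on until the pad bears firmly on the underside of the blue cross-bar. Turn the collar only with the bar, keep the jack on its mark, stand the bar back in its holder at the end, and leave the orange tin, rusty cup, wooden block and pipe where they are.

Things in the scene. Friction and masses are not known exactly. Their poses are not given: they have to be found in the camera images.
- fixture: Blue frame on a grey base plate, fixed. Origin: table level under the middle of the cross-bar. x is level, square to the cross-bar, and -x is the open working side. y runs along the cross-bar (40 mm wide, 360 long, underside z 177, top z 199; short angle iron on top at y 100, reaching z 239). Posts at y -165 and +165. Base plate x -180..+35, 12 mm thick.
- mark_pt (a point): Middle of the yellow mark, 16 mm wide along the fixture's y, on the base plate at fixture x -140; a yellow band round the cross-bar has the same y, which varies. Axes as the fixture's.
- jack_pointer (a point): Tip of the steel pointer at the end of the red jack's foot, at fixture x -140. Its fixture y equals that of the jack's vertical axis (fixture x 0). Axes as the fixture's.
- jack_knob (a point): Centre of the upright black knob on the jack's foot: 26 mm across, z 68 to 98 mm (point at z 85), at fixture x -130, on an 18 mm stem whose foot top is at z 30. The jack slides on rails along fixture y (80 mm either way from the middle), cannot be lifted or turned, and resists with about 12 N.
- collar (a joint): Angle of the dark steel collar of the jack, rad. It starts between 0 and 0.5, grows as the collar turns clockwise seen from above (on the working side: towards fixture +y), and each radian lifts the pad 6 mm. At 2.05 (hard stop) the pad bears on the cross-bar. Resistance 0.15 N m; it stays where it is left.
- collar_mid (a point): On the jack's vertical axis, z 105 mm; frame turns with the collar (z up; at joint value 0 it is parallel to the fixture's). Six tube sockets, bore 23 mm, 40 deep, lean outward 33 deg from vertical. Their bore floors lie 39 mm from the axis, 4 above this point; mouths 60 mm from the axis, 38 above. In this frame they lie at 220, 280, 340, 40, 100, 160 deg from x towards y; the 220 one is yellow.
- pad_top (a point): Middle of the top of the steel pad (42 mm across) on the jack's screw; bears on the cross-bar's underside at z 177 mm.
- bar: Loose round steel bar, 18 mm diameter, 180 mm long, about 0.25 kg. Origin: centre of its lower end (chamfered 4 mm), z along it to the top. Starts upright in the stand. With its end on the floor of a socket the origin is 39 mm from collar_mid.
- stand: Dark steel upright tube holder for the bar, fixed, with four feet reaching 55 mm out; origin on the table under its middle. 75 mm tall, bore 24 mm widening to 44 mm over the top 20 mm; bore floor 8 mm above the table, so the standing bar's top is at z 188 mm.
- grease_tin: Bystander, to be left alone: orange tin, 67 mm across, 60 mm tall. Origin: centre of its underside.
- rusty_cup: Bystander, to be left alone: brown rusty open cup with stubs in it, 70 mm across, 114 mm tall. Origin: centre of its underside.
- wood_block: Bystander, to be left alone: charred upright wooden block 62x106 mm, 155 mm tall. Origin: centre of its underside.
- pipe_stub: Bystander, to be left alone: short rusty pipe standing on end, 43 mm across, 54 mm tall. Origin: centre of its underside.

How it is judged:
By the outcome, as a careful person would: the job done as asked, in the order asked, and still so for the second after the job is handed in, with the robot touching nothing.
It also fails if it takes over 72 s, if anything falls off the work surface, if the arm or the gripper's body presses on something with over 40 N, if the wrist force passes 120 N, or if a joint passes its speed limit or range.

### The arm

A 6-joint arm with a two-finger parallel gripper is mounted at the origin on the work surface; the furniture and walls round the work are solid. World frame = base frame: x ahead of the robot, y to its left, z up, the work surface at z = 0. Lengths are in mm, angles in rad, forces in N, time in s.
With the tool pointing down it reaches from about 400 to 925 mm from the base axis. Payload 12.5 kg.
Tool frame: the origin (TCP) lies at the very end of the fingers, on their centre line; the grasp point (between the pads) lies 19 mm behind it; z points along the fingers, x is the direction in which the jaws open and shut, and the axes are right-handed (so a half turn about z gives the same grasp; the last joint's range is limited). The gripper opens to 95 mm and grips with 3 to 60 N. Pads are 20 mm wide; open, the fingers measure 119 mm over their backs; the gripper's body (75 mm by 180 mm) begins 59 mm behind the grasp point.
Start: joints at [1.015, 0.491, 1.559, -0, 1.092, -0.106], TCP at [271.728, 562.86, 214.661] pointing down, gripper open.
Joint ranges: [-3.1, 3.1], [-0.84, 2.19], [0.05, 2.79], [-1.13, 4.28], [0.06, 2.93], [-2.69, 2.69]. Speed limits (rad/s): [2.22, 2.22, 2.79, 3.14, 3.14, 3.14].

### API

Orientations are given as [roll, pitch, yaw] about the fixed x, y, z axes, in that order (R = Rz(yaw) Ry(pitch) Rx(roll)).
In Python, from cell import env gives the robot as it stands.
- The arm moves only by the tool arm_command, never from a script. Its argument "motion" is one flat list of numbers, 7 for each row, row after row: the opening, from -1 (shut) to 1 (fully open), then the shift along the tool's x, y, z in mm, then the turn, a rotation vector about the tool's x, y, z in degrees. In form: [fingers, dx, dy, dz, rx, ry, rz, fingers, dx, dy, dz, rx, ry, rz, ...]. A call has 1 to 20 rows; each row is the pose to reach, as a shift and turn from the pose commanded when the call began, along the tool's axes at that moment; what a row does not reach only later rows make up. A row lasts 1/10 s, in which the tool goes at most 50 mm and 8.59 degrees, less where a joint would pass 70% of its speed; a pose out of reach is approached as far as the arm can. A call with a gripper value outside its range is refused whole. The fingers move at their own pace and stop on an object; the grip force is fixed at half the most. Time passes only in rows, so rows that repeat a pose let the fingers close. It gives the time, the measured TCP pose, the force and the opening at its end, in the units of the state.
- env.state(): the state, without advancing time (a new reading comes with each control period).
- env.read_camera(name): name is "scene" or "top" or "wrist"; returns (picture, depth): 480x640x3 uint8, red, green, blue; 480x640 float32, mm along the optical axis (not along the pixel's ray), 0 where there is no reading.
- env.calibration(name): a dict with "fx", "fy", "cx", "cy" (pixels), "cam_to_world" (4x4, takes a point from camera to world coordinates). Camera axes: x right, y down, z forward; pixel columns grow to the right and rows downward; lengths in mm; the calibration is good to about 2 mm. A picture is of the moment at which its call begins: read the wrist's pose just before it. calibration takes no time and is no camera call; for the wrist camera it gives the pose at the moment of the call.
- env.job_done(): hands the job in, once; it reports no verdict.
Trained networks look in the newest picture that a camera, given by its name, has taken for a name from the list of things; names that differ only in an ending like _2 or _b are one class to them, and where a whole thing is asked for, a point or a joint stands for the part that bears it (a point fixed in the world has none). Each returns a list of dicts, best first, with "confidence" (0 to 1); they miss things now and then, are a little off and sometimes report something else, mostly with a low value. They report only what shows in the picture. A call takes as long as a camera call.
- env.recognise(camera, label): "location" ([column, row] in pixels, amid what is visible of it).
- env.silhouettes(camera, label): "region" (480x640 bool, what is visible of it) and "location" ([column, row] in pixels, amid what is visible of it).
- env.spot_point(camera, label): "location" ([column, row] in pixels: a listed point, or the origin of a listed thing).
The state is a dict: "t": time; "joints": joint angles; "qvel": joint speeds; "tau": joint torques, N m; "eef_pos": TCP position; "tcp_rot": TCP orientation; "ft_force": force on the tool from outside, world axes, zero at the start; "moment": the same for the moment, N m; "opening": opening from 0.0 (shut) to 1.0 (fully open).
Only numpy, scipy, OpenCV 4.12 (cv2) and the standard library are available. Lean on these libraries where they do the work, as an engineer would, in place of code of your own. Each camera call takes 0.05 s, during which the arm holds its last target.

## Working session

There is one attempt and no reset: what is moved stays moved. The work goes in short steps, Python scripts to look and compute and a tool call to move; the robot and the scene stay as the last step left them, time stands still between calls to the robot, and variables do not carry over. Pictures are saved under pics/ and viewed, and the job is handed in when it is done.

Besides the shell and the picture viewer there is one more tool, called after ">>>" as name(argument=value, ...), one argument or row to a line, values as JSON. arm_command: Moves the arm, as the interface text tells. Its arguments: {"type":"object","properties":{"motion":{"type":"array","items":{"type":"number"}}},"required":["motion"]}

```bash
ls; mkdir -p pics
cat > h.py <<'E'
import numpy as np, cv2
from cell import env
def shot(c,name):
    p,d=env.read_camera(c); cv2.imwrite(f'pics/{name}.png',p[:,:,::-1]); np.save(f'pics/{name}_d.npy',d); return p,d
def ray(c,px):
    k=env.calibration(c); T=np.array(k['cam_to_world']); v=np.array([(px[0]-k['cx'])/k['fx'],(px[1]-k['cy'])/k['fy'],1.])
    return T[:3,3],T[:3,:3]@v
def at_z(c,px,z):
    o,v=ray(c,px); return o+v*(z-o[2])/v[2]
def at_d(c,px,d):
    o,v=ray(c,px); return o+v*d
def proj(c,P):
    k=env.calibration(c); T=np.array(k['cam_to_world']); q=T[:3,:3].T@(np.array(P,float)-T[:3,3]); return np.array([k['fx']*q[0]/q[2]+k['cx'],k['fy']*q[1]/q[2]+k['cy']])
E
python3 - <<'E'
from h import *
np.set_printoptions(precision=1,suppress=True)
print(env.state())
for c in ['scene','top']:
    shot(c,c+'0'); k=env.calibration(c); print(c,k['fx'],np.array(k['cam_to_world']))
    for l in ['fixture','mark_pt','jack_pointer','jack_knob','collar_mid','pad_top','bar','stand']:
        r=env.spot_point(c,l)
        print(l,[(np.round(x['location'],1),round(x['confidence'],2)) for x in r[:2]])
print(env.state()['t'])
E
```

```text
pics
{'t': 0.0, 'joints': array([ 1. ,  0.5,  1.6, -0. ,  1.1, -0.1]), 'qvel': array([-0., -0., -0.,  0., -0.,  0.]), 'tau': array([ -0. , -61.3, -25.8,   0.1,   0. ,  -0. ]), 'eef_pos': array([271.6, 562.6, 214.1]), 'tcp_rot': array([-3.1,  0. ,  1.1]), 'ft_force': array([-1.1, -0.1, -0.9]), 'moment': array([ 0., -0., -0.]), 'opening': 0.9954865539973993}
scene 474.90110998516684 [[   0.1    0.6   -0.8 1632.7]
 [   1.    -0.     0.1 -121.3]
 [   0.    -0.8   -0.6  915.8]
 [   0.     0.     0.     1. ]]
fixture [(array([276.7, 283.7]), 0.91), (array([434.2, 311.1]), 0.41)]
mark_pt [(array([320.4, 298. ]), 0.55)]
jack_pointer []
jack_knob [(array([320.1, 253.9]), 0.88)]
collar_mid [(array([281. , 248.6]), 0.94)]
pad_top [(array([284.2, 230.1]), 0.63)]
bar []
stand [(array([410.6, 260.7]), 0.96)]
top 620.7374622776517 [[   0.    -1.     0.2  262.9]
 [  -1.    -0.     0.   -10.4]
 [  -0.    -0.2   -1.  1600.1]
 [   0.     0.     0.     1. ]]
fixture [(array([378.6, 249.5]), 0.93)]
mark_pt [(array([332.4, 215.5]), 0.54)]
jack_pointer [(array([322.2, 246.7]), 0.96), (array([222.1, 280.7]), 0.69)]
jack_knob [(array([323.9, 248.3]), 0.68)]
collar_mid [(array([378.2, 260.9]), 0.66)]
pad_top []
bar [(array([376. , 247.5]), 0.5)]
stand [(array([220.8, 284. ]), 0.8)]
0.9
```

View pics/scene0.png

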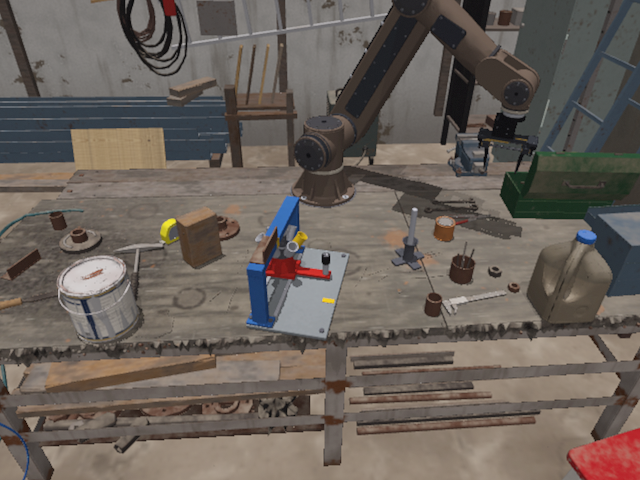

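View pics/top0.png

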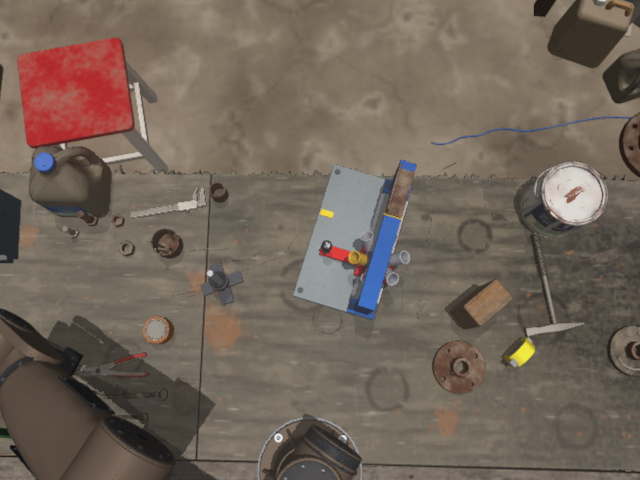

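Top view: the fixture is in the middle, with its working side facing image left (world +y). The knob is near (327,245), the mark at (327,214) and the stand at (217,280). I'll work out rough poses next.

Run:
```python
from h import *
np.set_printoptions(precision=1,suppress=True)
p=cv2.imread('pics/top0.png'); d=np.load('pics/top0_d.npy')
cv2.imwrite('pics/topc.png',cv2.resize(p[150:330,190:430],None,fx=3.3,fy=3.3,interpolation=cv2.INTER_CUBIC))
p=cv2.imread('pics/scene0.png')
cv2.imwrite('pics/scc.png',cv2.resize(p[180:345,230:480],None,fx=3.2,fy=3.2,interpolation=cv2.INTER_CUBIC))
for n,px,z in [('mark',(327,214),12),('knob',(327,245),98),('stand',(217,280),75),('crossbarA',(408,161),199),('crossbarB',(372,315),199)]:
    print(n,at_z('top',px,z),at_d('top',px,d[px[1],px[0]]))
for l in ['grease_tin','rusty_cup','wood_block','pipe_stub']:
    r=env.spot_point('top',l); print(l,[(np.round(at_z('top',x['location'],0),0),round(x['confidence'],2)) for x in r[:2]])
k=env.calibration('wrist'); s=env.state(); from scipy.spatial.transform import Rotation as R
Rt=R.from_euler('xyz',s['tcp_rot']).as_matrix(); T=np.array(k['cam_to_world']); print(k['fx'],Rt.T@T[:3,:3],Rt.T@(T[:3,3]-s['eef_pos']),s['tcp_rot'])
```

```text
mark [646.3 -32.6  12. ] [646.8 -32.7   9.9]
knob [547.1 -32.8  98. ] [547.8 -32.9  94.3]
stand [457.4 237.7  75. ] [453.  232.1 109.6]
crossbarA [ 733. -218.  199.] [ 732.1 -217.6  201.7]
crossbarB [ 370.  -135.4  199. ] [ 383.3 -151.    24.3]
grease_tin [(array([337., 388.,   0.]), 0.61)]
rusty_cup [(array([551., 380.,   0.]), 0.88)]
wood_block [(array([ 411., -410.,    0.]), 0.89)]
pipe_stub [(array([700., 259.,   0.]), 0.65)]
386.2688199032936 [[ 1.  -0.  -0. ]
 [ 0.   1.   0.3]
 [ 0.  -0.3  1. ]] [   0.2  -72.5 -169.4] [ 3.1 -0.   1.1]
```

View pics/topc.png

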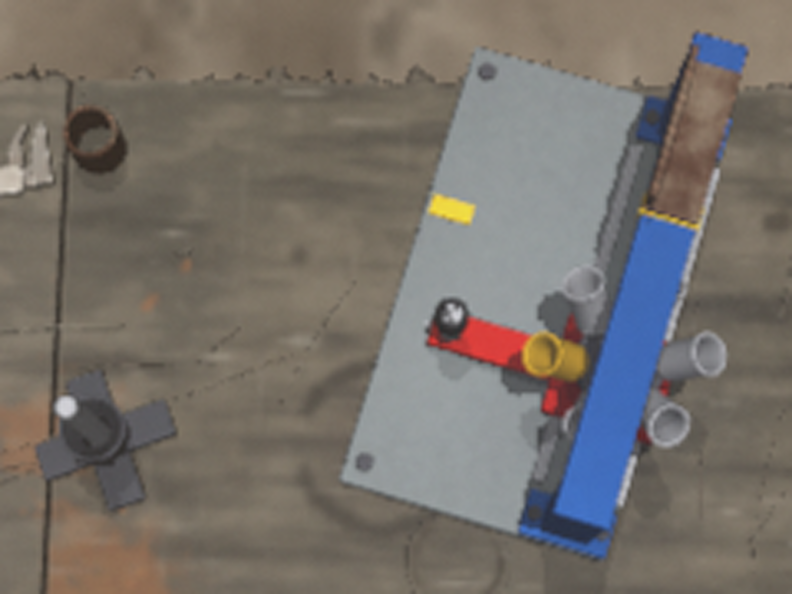

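View pics/scc.png

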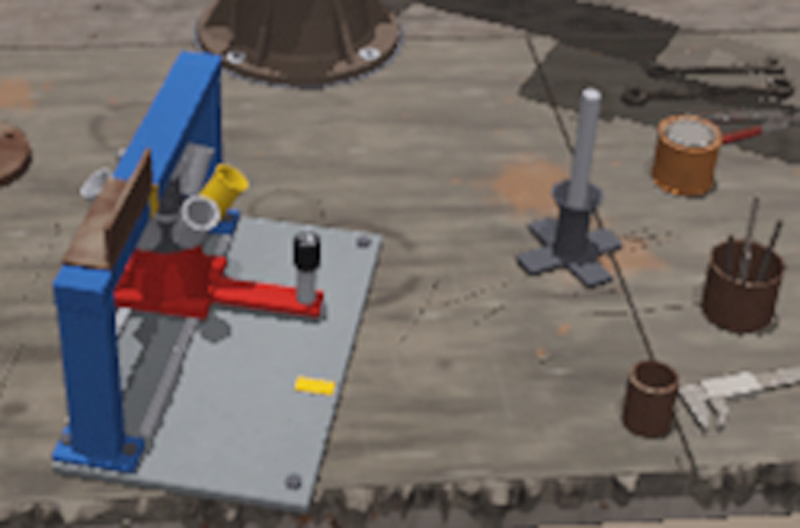

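Run:
```python
from h import *
np.set_printoptions(precision=2,suppress=True)
f=lambda u,v,z:at_z('top',(u/3.3+190-.35,v/3.3+150-.35),z)
A=f(478,47,12);B=f(342,483,12);D=f(606,559,12);m=f(452,209,12);k=f(452,313,98); P=f(433,333,30)
TA=f(695,33,199);TB=f(557,520,199);TC=f(747,45,199);TD=f(605,533,199)
print(A,B,D,np.linalg.norm(A-B),np.linalg.norm(D-B))
y=(A-B)/np.linalg.norm(A-B);yaw=np.arctan2(-y[0],y[1]); print('yaw',np.degrees(yaw))
print(TA,TB,TC,TD,np.linalg.norm(TA-TB)); y2=(TC-TD);print(np.degrees(np.arctan2(-y2[0],y2[1])),np.degrees(np.arctan2(-(TA-TB)[0],(TA-TB)[1])))
x=np.array([y[1],-y[0],0])
mid=(A+B)/2+180*x; print('origin plate',mid,'crossbar',(TA+TB+TC+TD)/4)
for n,q in [('mark',m),('knob',k),('ptr',P)]: print(n,q,(q-mid)@x,(q-mid)@y)
```

```text
[783.79 -50.12  12.  ] [428.37  49.96  12.  ] [ 374.04 -155.42   12.  ] 369.23964329019145 212.44337197979652
yaw -105.7271332090283
[ 735.95 -199.88  199.  ] [ 386.76 -104.77  199.  ] [ 727.78 -236.82  199.  ] [ 378.62 -137.58  199.  ] 361.9104464431282
-105.86641246652225 -105.23622719023376
origin plate [ 557.29 -173.34   12.  ] crossbar [ 557.28 -169.76  199.  ]
mark [648.98 -31.58  12.  ] -161.3155763891711 49.834469518747674
knob [548.38 -31.88  98.  ] -133.7550439185658 -46.92352885004773
ptr [545.14 -18.35  30.  ] -145.90034770392586 -53.70642122232498
```

```bash
cat >> h.py <<'E'
from scipy.spatial.transform import Rotation as R
def cur():
    s=env.state(); return np.array(s['eef_pos']),R.from_euler('xyz',s['tcp_rot'])
def rel(pos,rot,base=None):
    p,r=base or cur()
    d=r.inv().apply(np.array(pos,float)-p); w=(r.inv()*rot).as_rotvec(degrees=True)
    return np.round(np.r_[d,w],2).tolist()
def down(yawdeg): return R.from_euler('xyz',[180,0,yawdeg],degrees=True)
E
python3 - <<'E'
from h import *
print(env.state())
print(rel((400,400,330),down(25)),rel((550,0,330),down(-15.6)))
E
```

```text
{'t': 1.1, 'joints': array([ 1.01539032e+00,  4.90889593e-01,  1.55888078e+00, -1.49237636e-05,
        1.09171982e+00, -1.05600930e-01]), 'qvel': array([ 5.37526179e-04, -6.82839199e-04, -8.30003650e-04, -2.08168797e-04,
       -6.06159034e-05,  1.43635959e-03]), 'tau': array([-5.53821483e-04, -6.12482429e+01, -2.58428711e+01,  6.91390154e-02,
        4.47145686e-02, -5.58670968e-05]), 'eef_pos': array([271.73823929, 562.85846014, 214.67403878]), 'tcp_rot': array([ 3.14156868e+00, -1.00494812e-04,  1.12099813e+00]), 'ft_force': array([0.32049179, 0.08341724, 0.0742841 ]), 'moment': array([ 0.03217729, -0.00451484,  0.01765594]), 'opening': 1.0025411325141036}
[-90.88, 186.32, -115.33, -0.0, -0.01, 39.23] [-385.88, 495.31, -115.35, -0.0, -0.01, 79.83]
```

>>> arm_command(
  motion=[1, -20, 40, -80, 0, 0, 8, 1, -60, 120, -115, 0, 0, 24, 1, -91, 186, -115, 0, 0, 39, 1, -150, 250, -115, 0, 0, 48, 1, -386, 495, -115, 0, 0, 80, 1, -386, 495, -115, 0, 0, 80, 1, -386, 495, -115, 0, 0, 80, 1, -386, 495, -115, 0, 0, 80, 1, -386, 495, -115, 0, 0, 80, 1, -386, 495, -115, 0, 0, 80, 1, -386, 495, -115, 0, 0, 80, 1, -386, 495, -115, 0, 0, 80, 1, -386, 495, -115, 0, 0, 80, 1, -386, 495, -115, 0, 0, 80, 1, -386, 495, -115, 0, 0, 80, 1, -386, 495, -115, 0, 0, 80],
)

```text
t: 2.7
eef_pos: [549.3, 0.6, 329.4]
tcp_rot: [-3.141, 0.001, -0.276]
ft_force: [-0.5, 0.9, -0.2]
opening: 0.998
```

Run:
```python
from h import *
np.set_printoptions(precision=3,suppress=True)
print(env.state())
shot('wrist','w1')
for l in ['fixture','mark_pt','jack_pointer','jack_knob','collar_mid','pad_top','bar','stand']:
        r=env.spot_point('wrist',l)
        print(l,[(np.round(x['location'],1),round(x['confidence'],2)) for x in r[:2]])
```

```text
{'t': 2.7, 'joints': array([-0.119,  0.283,  1.578,  0.   ,  1.281,  0.156]), 'qvel': array([ 0.025, -0.01 ,  0.007,  0.   , -0.002, -0.001]), 'tau': array([ -1.775, -48.779, -29.022,   0.015,  -0.005,  -0.066]), 'eef_pos': array([549.263,   0.627, 329.444]), 'tcp_rot': array([-3.141,  0.001, -0.276]), 'ft_force': array([-0.536,  0.932, -0.199]), 'moment': array([-0.026,  0.048,  0.016]), 'opening': 0.998390063035571}
fixture [(array([353.7, 301.1]), 0.74)]
mark_pt [(array([399.6, 205.3]), 0.59)]
jack_pointer [(array([320.9, 202.4]), 0.86)]
jack_knob [(array([326.4, 227.5]), 0.8)]
collar_mid [(array([353.8, 302.2]), 0.59)]
pad_top [(array([325.4, 374.7]), 0.58)]
bar [(array([185.2,   8. ]), 0.62), (array([322.1, 204.1]), 0.41)]
stand [(array([188.5,  10.8]), 0.55)]
```

View pics/w1.png

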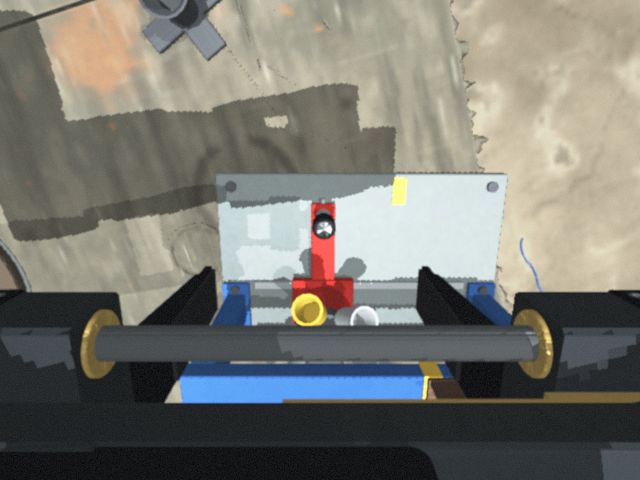

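The wrist view shows the pointer tip at (322,200), the knob at (323,225), the mark at (400,191), the plate's upper corners at (218,175) and (505,174), and the yellow socket mouth at (309,310).

Run:
```python
from h import *
np.set_printoptions(precision=2,suppress=True)
im=cv2.imread('pics/w1.png'); cv2.imwrite('pics/w1c.png',cv2.resize(im[165:335,210:515],None,fx=2.6,fy=2.6,interpolation=cv2.INTER_CUBIC))
hsv=cv2.cvtColor(im,cv2.COLOR_BGR2HSV)
Y=((hsv[...,0]>22)&(hsv[...,0]<34)&(hsv[...,1]>150)); Y[225:]=0; Y[:, :380]=0; ys,xs=np.nonzero(Y); print(xs.min(),xs.max(),ys.min(),ys.max(),xs.mean(),ys.mean())
m=at_z('wrist',(xs.mean(),ys.mean()),12)
A=at_z('wrist',(505.5,174),12);B=at_z('wrist',(217.5,174.5),12)
y=(A-B)/np.linalg.norm(A-B);x=np.array([y[1],-y[0],0]);print(np.linalg.norm(A-B),np.degrees(np.arctan2(-y[0],y[1])))
mid=(A+B)/2+180*x;print(mid,A,B)
for n,px,z in [('ptr',(322,201),30),('ptr20',(322,201),20),('knob',(323,223),98),('knobnn',(326.4,227.5),85),('ym',(309,309),143),('wm',(365,318),143),('band',(432,366),199),('mk',(399.6,205.3),12)]:
    q=at_z('wrist',px,z); print(n,q,(q-mid)@x,(q-mid)@y)
print('mark',m,(m-mid)@x,(m-mid)@y)
```

```text
394 394 179 181 394.0 180.0
361.22316777314893 -105.65006557887716
[ 560.57 -170.82   12.  ] [783.04 -46.22  12.  ] [435.21  51.23  12.  ]
ptr [553.09 -13.59  30.  ] -149.38210782096644 -49.61863729081893
ptr20 [552.72 -15.39  20.  ] -147.54980751764015 -49.48467344202392
knob [550.22 -24.58  98.  ] -138.0316928384254 -49.414303152877956
knobnn [551.83 -33.63  85.  ] -129.751405328833 -45.429247287747096
ym [515.03 -96.03 143.  ] -59.7317240023527 -64.02764756807373
wm [ 567.   -121.05  143.  ] -49.659622552810816 -7.234851968174469
band [ 613.47 -152.54  199.  ] -31.871852518858717 46.00492146488298
mk [646.62 -49.19  12.  ] -140.33898694855685 50.04583220869622
mark [646.87 -15.62  12.  ] -172.72545752234245 41.23239806233963
```

View pics/w1c.png

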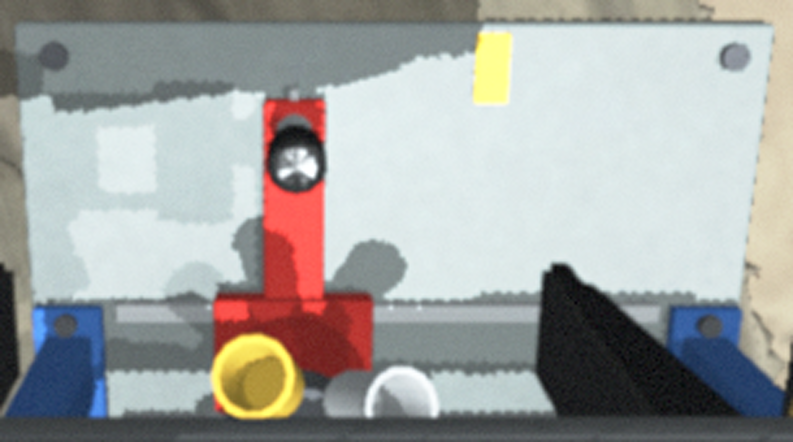

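```bash
cat >> h.py <<'E'
FY=np.array([.9629,-.2698,0]);FX=np.array([-.2698,-.9629,0]);FO=np.array([560.6,-170.8,0])
def fw(x,y,z): return FO+FX*x+FY*y+np.array([0,0,z])
def wf(p): d=np.array(p)-FO; return np.array([d@FX,d@FY,d[2]])
E
python3 - <<'E'
from h import *
p=fw(-130,-49,72);print(p,rel(fw(-130,-49,130),down(-15.65)),rel(p,down(-15.65)))
E
```

```text
[548.4919 -32.4028  72.    ] [7.85, 32.0, 199.73, -0.01, -0.01, -0.08] [7.84, 32.0, 257.73, -0.01, -0.01, -0.08]
```

>>> arm_command(
  motion=[0.1, 8, 32, 50, 0, 0, 0, 0.1, 8, 32, 100, 0, 0, 0, 0.1, 8, 32, 150, 0, 0, 0, 0.1, 8, 32, 190, 0, 0, 0, 0.1, 8, 32, 215, 0, 0, 0, 0.1, 8, 32, 240, 0, 0, 0, 0.1, 8, 32, 258, 0, 0, 0, 0.1, 8, 32, 258, 0, 0, 0, 0.1, 8, 32, 258, 0, 0, 0],
)

```text
t: 4.05
eef_pos: [548.9, -32.9, 72.0]
tcp_rot: [-3.142, 0.0, -0.275]
ft_force: [1.2, 1.0, 0.1]
opening: 0.551
```

Run:
```python
from h import *
np.set_printoptions(precision=3,suppress=True)
s=env.state();print(s['eef_pos'],s['ft_force'],s['joints'],wf(s['eef_pos']))
shot('wrist','w2')
```

```text
[548.881 -32.881  71.976] [1.185 0.972 0.074] [-0.18   0.575  1.881  0.     0.686  0.095] [-129.641  -48.494   71.976]
```

View pics/w2.png

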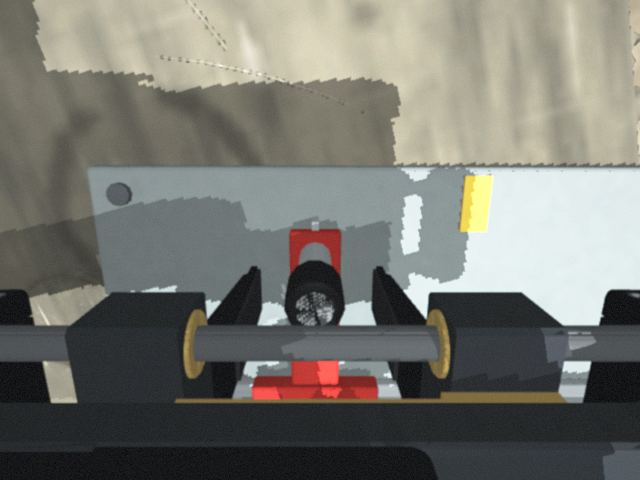

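The knob (315,295) is centred between the fingers. I'll close on it and slide most of the way.

>>> arm_command(
  motion=[-1, 0, 0, 0, 0, 0, 0, -1, 0, 0, 0, 0, 0, 0, -1, 0, 0, 0, 0, 0, 0, -1, 0, 0, 0, 0, 0, 0, -1, 20, 0, 0, 0, 0, 0, -1, 40, 0, 0, 0, 0, 0, -1, 60, 0, 0, 0, 0, 0, -1, 80, 0, 0, 0, 0, 0, -1, 92, 0, 0, 0, 0, 0, -1, 92, 0, 0, 0, 0, 0, -1, 92, 0, 0, 0, 0, 0],
)

```text
t: 5.2
eef_pos: [637.6, -58.1, 71.9]
tcp_rot: [-3.142, -0.001, -0.275]
ft_force: [2.0, -0.6, 1.8]
opening: 0.267
```

Run:
```python
from h import *
np.set_printoptions(precision=3,suppress=True)
s=env.state();print(s['eef_pos'],s['ft_force'],s['joints'],wf(s['eef_pos']))
p,d=shot('wrist','w3'); im=p[:,:,::-1]
cv2.imwrite('pics/w3c.png',cv2.resize(im[150:260,240:400],None,fx=5,fy=5,interpolation=cv2.INTER_CUBIC))
```

```text
[637.623 -58.11   71.924] [ 2.047 -0.582  1.76 ] [-0.194  0.673  1.649 -0.     0.819  0.081] [-129.29    43.762   71.924]
```

View pics/w3c.png

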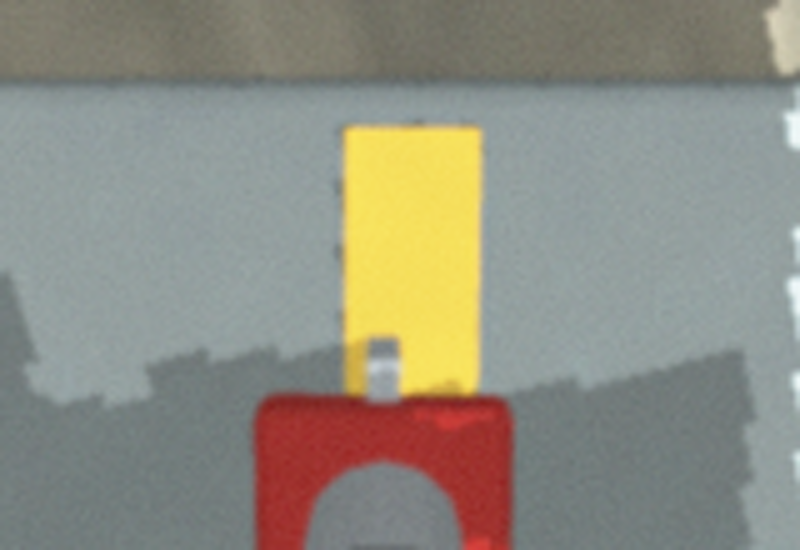

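>>> arm_command(
  motion=[-1, 3.3, 0, 0, 0, 0, 0, -1, 3.3, 0, 0, 0, 0, 0, -1, 3.3, 0, 0, 0, 0, 0, -1, 3.3, 0, 0, 0, 0, 0],
)

```text
t: 5.65
eef_pos: [638.9, -58.5, 71.9]
tcp_rot: [3.141, 0.003, -0.275]
ft_force: [-7.3, 1.6, 9.1]
opening: 0.27
```

Run:
```python
from h import *
np.set_printoptions(precision=3,suppress=True)
s=env.state();print(s['eef_pos'],s['ft_force'],s['joints'],wf(s['eef_pos']))
p,d=shot('wrist','w4'); im=p[:,:,::-1]
cv2.imwrite('pics/w4c.png',cv2.resize(im[150:260,240:400],None,fx=5,fy=5,interpolation=cv2.INTER_CUBIC))
```

```text
[638.879 -58.496  71.892] [-7.278  1.553  9.067] [-0.194  0.675  1.643  0.     0.827  0.081] [-129.257   45.076   71.892]
```

View pics/w4c.png

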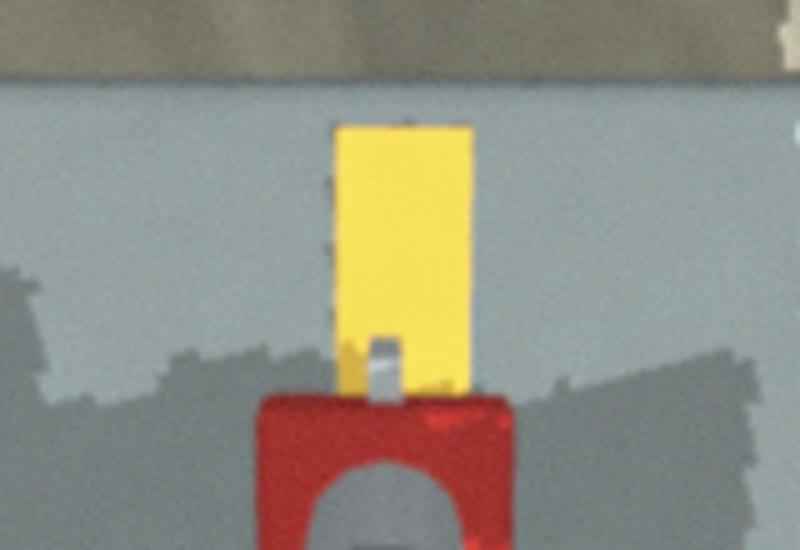

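>>> arm_command(
  motion=[-1, 2, 0, 0, 0, 0, 0, -1, 2, 0, 0, 0, 0, 0, -1, 2, 0, 0, 0, 0, 0, -1, 2, 0, 0, 0, 0, 0],
)

```text
t: 6.1
eef_pos: [640.4, -58.9, 71.9]
tcp_rot: [3.141, 0.004, -0.275]
ft_force: [-9.8, 1.5, 10.0]
opening: 0.268
```

Run:
```python
from h import *
np.set_printoptions(precision=3,suppress=True)
s=env.state();print(s['eef_pos'],s['ft_force'],s['joints'],wf(s['eef_pos']))
p,d=shot('wrist','w5'); im=p[:,:,::-1]
cv2.imwrite('pics/w5c.png',cv2.resize(im[150:260,240:400],None,fx=5,fy=5,interpolation=cv2.INTER_CUBIC))
```

```text
[640.42  -58.903  71.925] [-9.814  1.478  9.996] [-0.194  0.677  1.638  0.     0.83   0.081] [-129.281   46.669   71.925]
```

View pics/w5c.png

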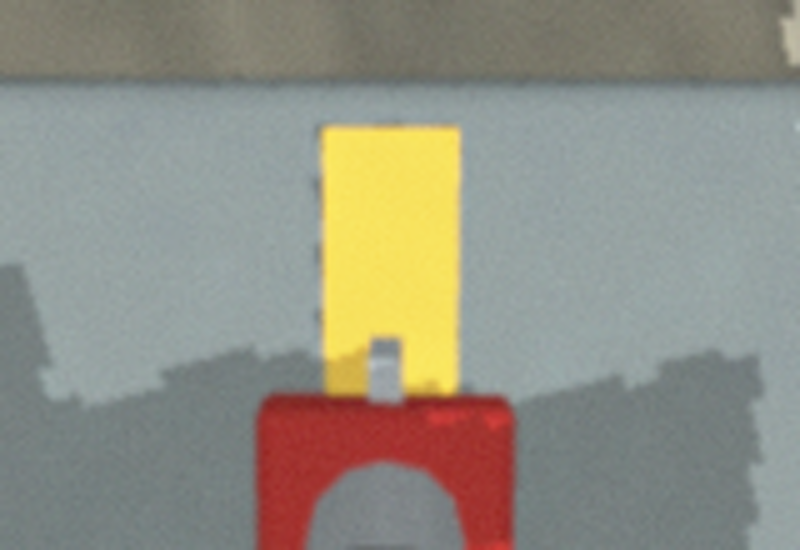

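>>> arm_command(
  motion=[-1, 0.9, 0, 0, 0, 0, 0, -1, 0.9, 0, 0, 0, 0, 0, -1, 0.9, 0, 0, 0, 0, 0, 0.1, 0.9, 0, 0, 0, 0, 0, 0.1, 0.9, 0, 0, 0, 0, 0, 0.1, 0.9, 0, 0, 0, 0, 0, 0.1, 0, 0, -30, 0, 0, 0, 0.1, 0, 0, -60, 0, 0, 0, 0.1, 0, -20, -100, 0, 0, 0, 0.1, 0, -60, -140, 0, 0, 0, 0.1, 0, -80, -190, 0, 0, 0, 0.1, 0, -100, -230, 0, 0, 0, 0.1, 0, -100, -230, 0, 0, 0],
)

```text
t: 7.45
eef_pos: [671.3, 39.1, 307.8]
tcp_rot: [-3.139, -0.009, -0.273]
ft_force: [0.8, 0.0, -0.6]
opening: 0.55
```

Run:
```python
from h import *
np.set_printoptions(precision=3,suppress=True)
s=env.state();print(s['eef_pos'],s['ft_force'],s['joints'],wf(s['eef_pos']))
p,d=shot('wrist','w6'); im=p[:,:,::-1]
```

```text
[671.276  39.145 307.758] [ 0.763  0.037 -0.562] [-0.04   0.49   1.309  0.001  1.333  0.233] [-232.016   49.927  307.758]
```

View pics/w6.png

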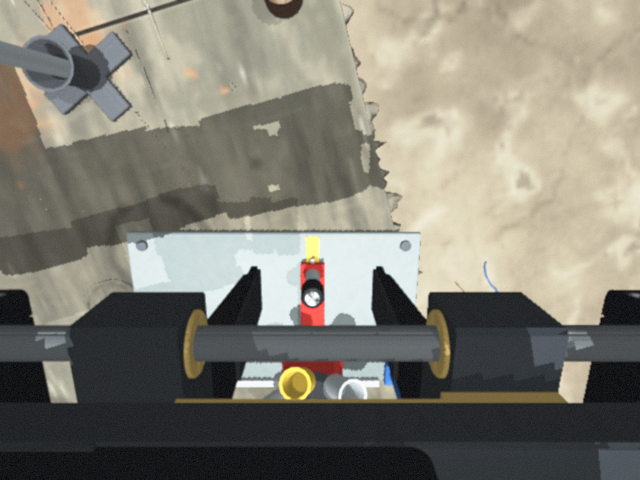

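The pointer (312,262) sits centred on the mark (313,248). Next I'll measure the socket azimuths and the stand/bar.

Run:
```python
from h import *
np.set_printoptions(precision=2,suppress=True)
im=cv2.imread('pics/w6.png')
c=cv2.resize(im[225:400,230:420],None,fx=4,fy=4,interpolation=cv2.INTER_CUBIC);cv2.imwrite('pics/w6c.png',c[:, :800])
for n,px,z in [('ym',(296,384),143),('wm',(353,393),143),('ptr',(312.3,261),22),('knob',(312.5,297),98),('mark',(313,264),12)]: print(n,wf(at_z('wrist',px,z)))
for n,px in [('A',(127.5,233)),('B',(420,233))]: print(n,wf(at_z('wrist',px,12)))
for c in ['top','scene','wrist']:
    if c!='wrist': shot(c,c+'1')
    for l in ['bar','stand','jack_pointer','mark_pt','collar_mid']:
        r=env.spot_point(c,l); print(c,l,[(np.round(x['location'],1),round(x['confidence'],2)) for x in r[:2]])
        if r and l in('stand','bar'): print(at_z(c,r[0]['location'],0),at_z(c,r[0]['location'],8))
    for l in ['bar','stand','collar']:
        r=env.silhouettes(c,l)
        if r: np.save(f'pics/sil_{c}_{l}.npy',r[0]['region']); ys,xs=np.nonzero(r[0]['region']);print('sil',l,r[0]['confidence'],len(xs),xs.min(),xs.max(),ys.min(),ys.max())
```

```text
ym [-59.81  30.42 143.  ]
wm [-49.16  87.32 143.  ]
ptr [-146.71   46.24   22.  ]
knob [-132.97   46.82   98.  ]
mark [-139.22   47.04   12.  ]
A [-180.34 -182.36   12.  ]
B [-179.65  180.02   12.  ]
top bar [(array([220.6, 284.8]), 0.45)]
[454.66 239.96   0.  ] [453.7  238.71   8.  ]
top stand [(array([218.5, 286.1]), 0.91)]
[451.15 245.26   0.  ] [450.21 243.98   8.  ]
top jack_pointer [(array([332.5, 210.7]), 0.97)]
top mark_pt [(array([331.9, 217.2]), 0.49), (array([335.5, 210.7]), 0.19)]
top collar_mid [(array([388.4, 222.4]), 0.58)]
sil bar 0.61 128 207 223 270 283
sil stand 0.61 668 201 233 262 303
sil collar 0.65 950 360 420 193 246
scene bar []
scene stand [(array([408.2, 260. ]), 0.85)]
[466.22 239.03   0.  ] [476.41 235.88   8.  ]
scene jack_pointer [(array([320.2, 300.5]), 0.62)]
scene mark_pt [(array([320.2, 300.4]), 0.57)]
scene collar_mid []
sil bar 0.5 222 407 416 208 244
sil stand 0.76 534 391 422 237 270
sil collar 0.96 601 244 298 244 280
wrist bar []
wrist stand [(array([92. , 72.2]), 0.9)]
[461.26 236.29   0.  ] [465.14 234.1    8.  ]
wrist jack_pointer [(array([311.3, 262.1]), 0.72), (array([309.9, 262.5]), 0.22)]
wrist mark_pt [(array([310.6, 261.6]), 0.84)]
wrist collar_mid []
sil bar 0.96 1377 0 69 41 77
sil stand 0.63 5673 23 131 23 120
sil collar 0.63 2196 266 366 369 398
```

View pics/w6c.png

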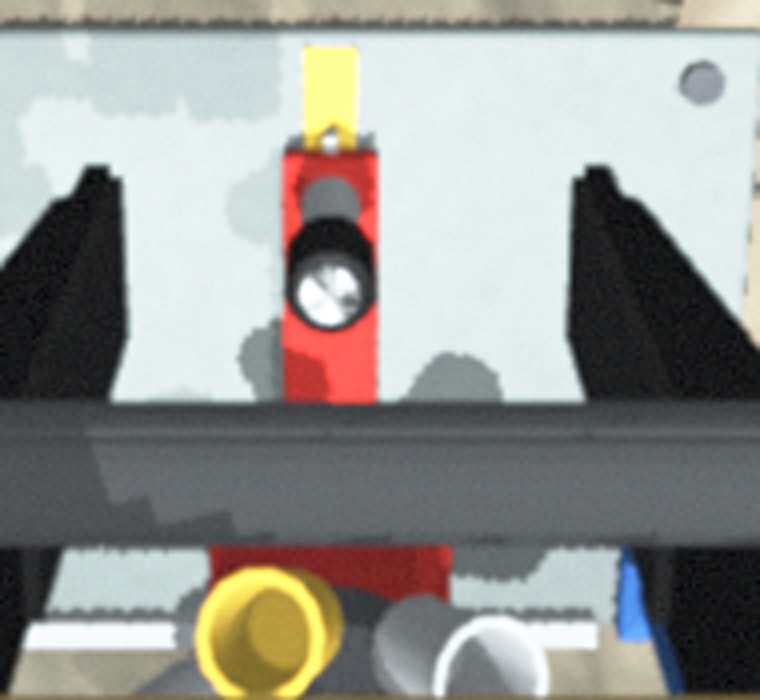

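Run:
```python
from h import *
np.set_printoptions(precision=2,suppress=True)
print('bartop', at_z('top',(66/3.3+190-.35,406/3.3+150-.35),188), 'tube', at_z('top',(93/3.3+190-.35,430/3.3+150-.35),75))
for l in ['bar','stand']:
    s=np.load(f'pics/sil_scene_{l}.npy');ys,xs=np.nonzero(s);print(l,[(y,xs[ys==y].mean()) for y in range(ys.min(),ys.max(),6)])
print(at_z('scene',(414.5,208.5),188))
print(rel((457,237-0,330),down(75)), rel((457,237,330),down(-15.65)))
for yw in (75,-15.65): print(yw, down(yw).apply([0,-72,0]))
```

```text
bartop [459.6  237.11 188.  ] tube [457.6  235.68  75.  ]
bar [(208, np.float64(414.0)), (214, np.float64(413.5)), (220, np.float64(412.5)), (226, np.float64(411.5)), (232, np.float64(411.0)), (238, np.float64(410.5))]
stand [(237, np.float64(405.5)), (243, np.float64(409.5)), (249, np.float64(405.5)), (255, np.float64(409.5)), (261, np.float64(403.5)), (267, np.float64(415.0))]
[461.06 237.58 188.  ]
[-258.89, -134.86, -28.36, -0.0, -0.01, -90.77] [-258.89, -134.86, -28.36, -0.01, -0.0, -0.12]
75 [-69.55  18.63  -0.  ]
-15.65 [19.42 69.33 -0.  ]
```

>>> arm_command(
  motion=[0.1, -50, -26, -6, 0, 0, 0, 0.1, -100, -53, -12, 0, 0, 0, 0.1, -150, -80, -18, 0, 0, 0, 0.1, -200, -105, -20, 0, 0, 0, 0.1, -257, -134, -20, 0, 0, 0, 0.1, -257, -134, -20, 0, 0, 0, 0.1, -257, -134, -20, 0, 0, 0, 0.1, -257, -134, -20, 0, 0, 0],
)

```text
t: 9.6
eef_pos: [458.3, 236.1, 322.1]
tcp_rot: [-3.141, -0.001, -0.273]
ft_force: [-0.3, -0.2, 0.7]
opening: 0.548
```

Run:
```python
from h import *
np.set_printoptions(precision=3,suppress=True)
s=env.state();print(s['eef_pos'],s['tcp_rot'],s['joints'])
p,d=shot('wrist','w7')
print(rel((459,237,131),down(-15.65)))
r=env.silhouettes('wrist','bar'); 
if r: ys,xs=np.nonzero(r[0]['region']);print(r[0]['confidence'],[(y,xs[ys==y].mean()) for y in range(ys.min(),ys.max(),10)])
print(proj('wrist',(459,237,188)),proj('wrist',(459,237,75)))
```

```text
[458.343 236.132 322.068] [-3.141 -0.001 -0.273] [ 0.348  0.234  1.666 -0.     1.241  0.621]
[-0.47, -1.35, 190.82, -0.01, -0.04, -0.09]
0.89 [(183, np.float64(317.0)), (193, np.float64(317.0)), (203, np.float64(317.0)), (213, np.float64(317.5)), (223, np.float64(317.5))]
[314.845 220.801] [315.333 196.875]
```

View pics/w7.png

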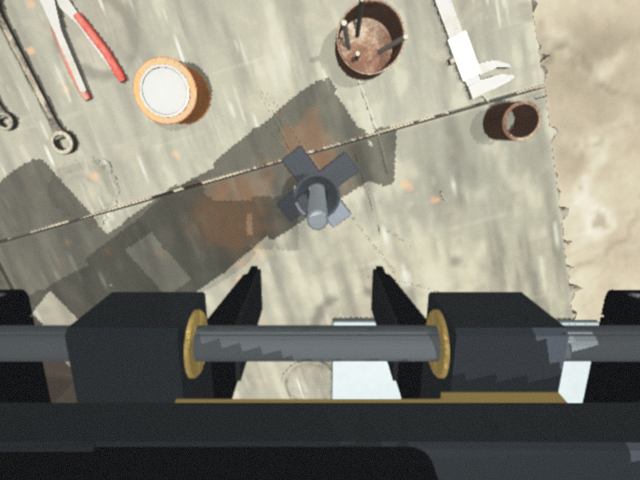

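The bar top is at (317,219), between the fingers, and agrees with the estimate to within about 2 mm. Grasping now.

>>> arm_command(
  motion=[0.1, 0.8, -2, 50, 0, 0, 0, 0.1, 0.8, -2, 95, 0, 0, 0, 0.1, 0.8, -2, 130, 0, 0, 0, 0.1, 0.8, -2, 160, 0, 0, 0, 0.1, 0.8, -2, 191, 0, 0, 0, 0.1, 0.8, -2, 191, 0, 0, 0, -1, 0.8, -2, 191, 0, 0, 0, -1, 0.8, -2, 191, 0, 0, 0, -1, 0.8, -2, 191, 0, 0, 0, -1, 0.8, -2, 191, 0, 0, 0, -1, 0.8, -2, 191, 0, 0, 0],
)

```text
t: 10.8
eef_pos: [460.1, 237.5, 131.3]
tcp_rot: [-3.141, -0.001, -0.275]
ft_force: [1.4, -0.2, 0.5]
opening: 0.184
```

Run:
```python
from h import *
np.set_printoptions(precision=3,suppress=True)
s=env.state();print(s['eef_pos'],s['tcp_rot'],s['joints'],s['ft_force'],s['opening'])
p,d=shot('wrist','w8')
```

```text
[460.074 237.457 131.336] [-3.141 -0.001 -0.275] [0.349 0.449 1.912 0.    0.78  0.624] [ 1.446 -0.152  0.509] 0.18414381100949992
```

View pics/w8.png

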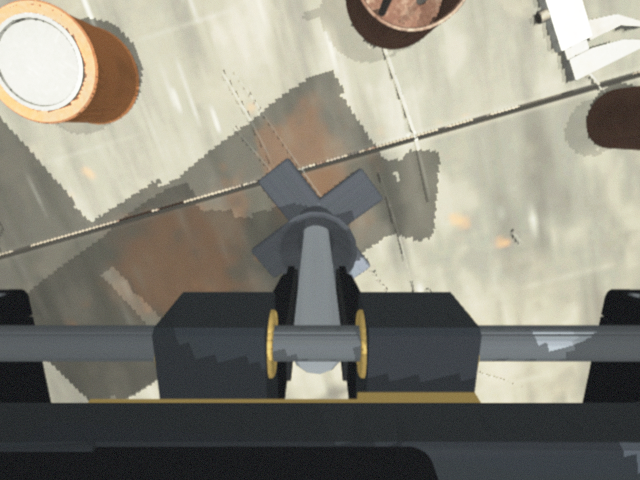

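Run:
```python
from h import *
np.set_printoptions(precision=1,suppress=True)
p,r=cur()
for z in (-57,-40,0,40,60): print(z,[proj('wrist',p+r.apply([x,0,z])) for x in (-9,0,9)], proj('wrist',p+r.apply([0,9,z])))
im=cv2.imread('pics/w8.png');cv2.imwrite('pics/w8c.png',cv2.resize(im[200:400,240:400],None,fx=3,fy=3))
# lean orientation planning
```

```text
-57 [array([287.1, 358.5]), array([314.3, 358.5]), array([341.6, 358.6])] [314.4 382.1]
-40 [array([290.5, 332.3]), array([314.6, 332.4]), array([338.7, 332.4])] [314.7 353.7]
0 [array([296.1, 289.3]), array([315.1, 289.3]), array([334.1, 289.3])] [315.1 306.7]
40 [array([299.7, 261.2]), array([315.4, 261.2]), array([331.1, 261.3])] [315.4 276. ]
60 [array([301.1, 250.6]), array([315.5, 250.6]), array([330. , 250.6])] [315.5 264.2]
```

View pics/w8c.png

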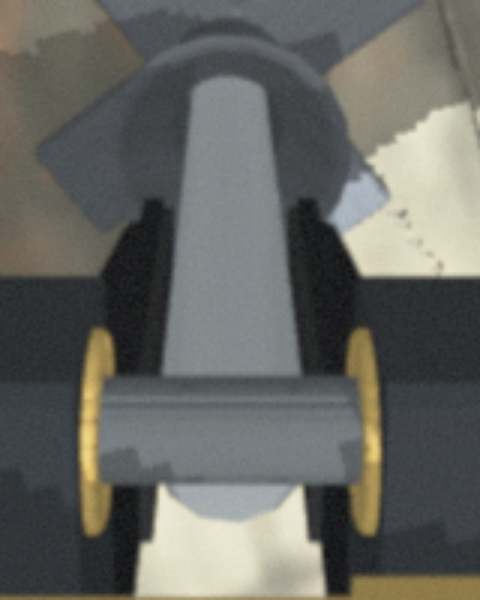

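```bash
cat >> h.py <<'E'
JY=47.4; L=123.3; TH=np.radians(33)
def barpose(phi_deg,back,radj=0,Lt=L,tilt=33,yawadj=0,fx0=0,fy0=JY):
    """TCP pose with bar on socket axis at azimuth phi, pulled back by 'back' mm"""
    ph=np.radians(phi_deg); u=FX*np.cos(ph)+FY*np.sin(ph); z=np.array([0,0,1.])
    th=np.radians(tilt)
    a=np.sin(th)*u+np.cos(th)*z
    floor=fw(fx0,fy0,109)+(39+radj)*u
    pos=floor+(Lt+back)*a
    xt=np.cross(u,z); R0=R.from_matrix(np.array([xt,np.cross(-a,xt),-a]).T)
    return pos,R0*R.from_euler('z',yawadj,degrees=True)
E
python3 - <<'E'
from h import *
b=cur()
for ph,bk in [(196,60),(196,0)]:
    p,r=barpose(ph,bk);print(ph,bk,p.round(1),rel(p,r,b))
print(rel((500,200,300),down(-15.65)),rel((530,130,330),barpose(196,60)[1]))
E
```

```text
196 60 [605.4 -44.8 262.7] [216.76, 232.05, -131.47, -32.81, 4.6, -15.68]
196 0 [605.6 -77.4 212.4] [225.8, 263.47, -81.17, -32.81, 4.6, -15.68]
[48.83, 25.12, -168.71, -0.04, -0.03, -0.12] [96.74, 84.31, -198.72, -32.81, 4.6, -15.68]
```

>>> arm_command(
  motion=[-1, 0, 0, -40, 0, 0, 0, -1, 0, 0, -80, 0, 0, 0, -1, 0, 0, -120, 0, 0, 0, -1, 30, 25, -160, -8, 1, -4, -1, 60, 50, -190, -16, 2, -8, -1, 97, 84, -199, -25, 3.4, -12, -1, 120, 110, -199, -33, 4.6, -16, -1, 120, 110, -199, -33, 4.6, -16, -1, 120, 110, -199, -33, 4.6, -16],
)

```text
t: 11.75
eef_pos: [545.2, 99.1, 328.4]
tcp_rot: [2.562, 0.005, 0.011]
ft_force: [0.3, -0.1, -3.4]
opening: 0.186
```

Run:
```python
from h import *
np.set_printoptions(precision=3,suppress=True)
s=env.state();print(s['eef_pos'],s['tcp_rot'],s['joints'],s['ft_force'],s['opening'])
shot('wrist','w9');shot('scene','s9')
```

```text
[545.239  99.091 328.414] [2.562 0.005 0.011] [ 0.317  0.392  1.533 -0.554  1.439  0.442] [ 0.315 -0.05  -3.388] 0.18599720469804645
```

View pics/w9.png

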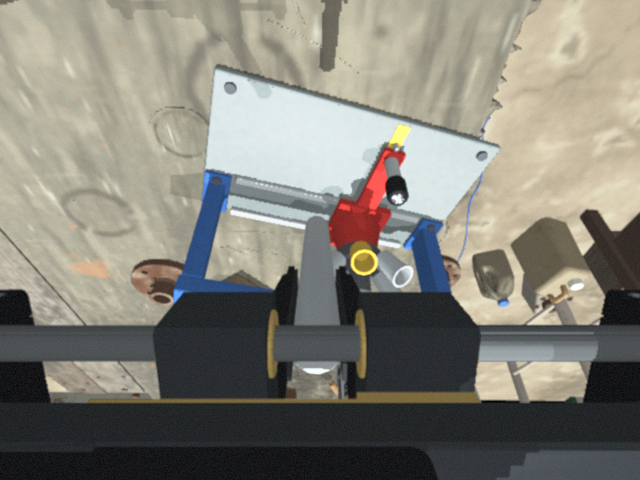

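View pics/s9.png

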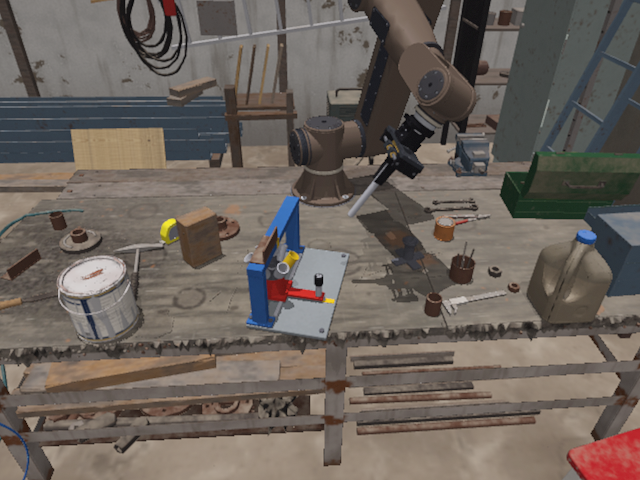

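Run:
```python
from h import *
np.set_printoptions(precision=1,suppress=True)
im=cv2.imread('pics/w9.png');cv2.imwrite('pics/w9c.png',cv2.resize(im[100:300,280:450],None,fx=3,fy=3,interpolation=cv2.INTER_CUBIC))
p,r=cur();print('axis tip',[proj('wrist',p+r.apply([x,0,L])) for x in (-9,0,9)])
for n,px,z in [('ym',(364,261),143),('wm',(402,275),143),('ptr',(394,151),22),('knob',(398.5,197),98),('mark',(398,150),12)]:
    for b in [(0,0),(3,-5)]: print(n,b,wf(at_z('wrist',np.array(px)-b,z)))
b=cur()
for ph,bk in [(196,70),(196,0)]: print(rel(*barpose(ph,bk),b))
for ph in (196,136): 
  f=np.radians(ph);print(proj('wrist',fw(60*np.cos(f),JY+60*np.sin(f),143))+[3,-5])
print(proj('wrist',fw(-140,JY,22)),proj('wrist',fw(-130,JY,98)))
```

```text
axis tip [array([304.3, 226.2]), array([315.8, 226.2]), array([327.3, 226.3])]
ym (0, 0) [-61.9  29.1 143. ]
ym (3, -5) [-51.4  29.3 143. ]
wm (0, 0) [-48.5  86.1 143. ]
wm (3, -5) [-37.3  87.2 143. ]
ptr (0, 0) [-144.2   47.9   22. ]
ptr (3, -5) [-135.9   47.5   22. ]
knob (0, 0) [-134.1   47.6   98. ]
knob (3, -5) [-125.8   47.6   98. ]
mark (0, 0) [-140.8   56.6   12. ]
mark (3, -5) [-132.4   56.2   12. ]
[58.78, 85.0, 124.76, 0.11, -0.01, 0.33]
[58.77, 84.87, 194.76, 0.11, -0.01, 0.33]
[367.1 258.3]
[405.3 272.7]
[392.3 153.5] [396.8 199.5]
```

View pics/w9c.png

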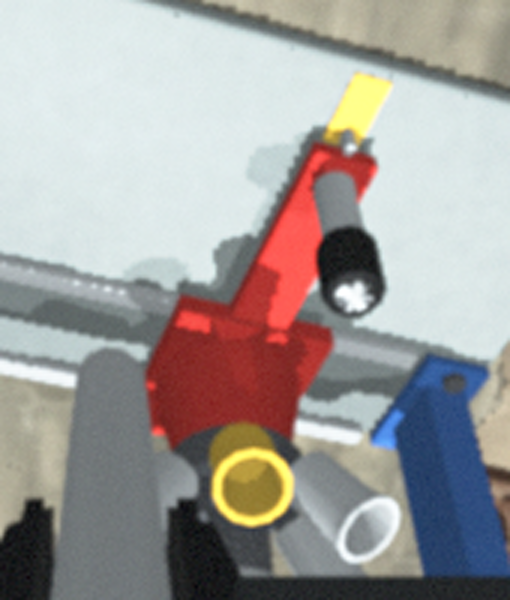

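>>> arm_command(
  motion=[-1, 25, 40, 30, 0, 0, 0, -1, 45, 70, 70, 0, 0, 0, -1, 59, 85, 105, 0, 0, 0, -1, 59, 85, 124, 0, 0, 0, -1, 59, 85, 135, 0, 0, 0, -1, 59, 85, 145, 0, 0, 0, -1, 59, 85, 145, 0, 0, 0, -1, 59, 85, 145, 0, 0, 0],
)

```text
t: 12.65
eef_pos: [606.1, -50.1, 255.4]
tcp_rot: [2.562, 0.002, 0.012]
ft_force: [0.5, 0.6, -3.3]
opening: 0.182
```

Run:
```python
from h import *
np.set_printoptions(precision=3,suppress=True)
s=env.state();print(s['eef_pos'],s['tcp_rot'],s['joints'],s['ft_force'],s['opening'])
print(rel(*barpose(196,0)))
p,d=shot('wrist','w10');cv2.imwrite('pics/w10c.png',cv2.resize(p[100:320,230:430,::-1],None,fx=2.7,fy=2.7,interpolation=cv2.INTER_CUBIC))
```

```text
[606.116 -50.128 255.444] [2.562 0.002 0.012] [ 0.054  0.477  1.595 -0.633  1.181  0.322] [ 0.532  0.56  -3.291] 0.18196592439735293
[-0.78, -0.71, 50.96, 0.19, -0.11, 0.34]
```

View pics/w10c.png

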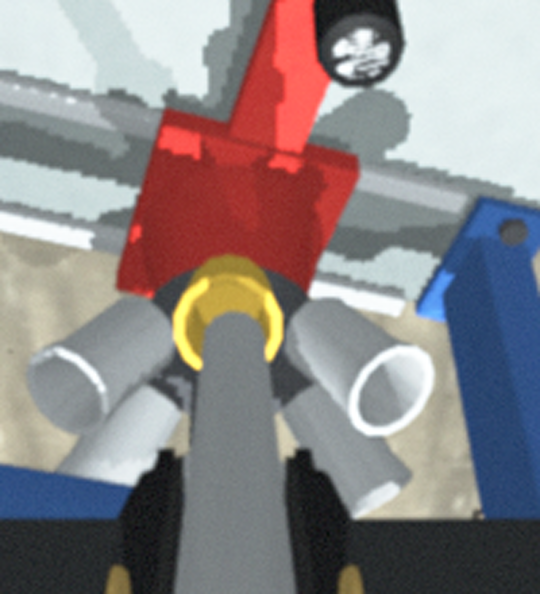

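The bar tip (232,330 in the crop) is centred over the yellow mouth. Inserting.

>>> arm_command(
  motion=[-1, -1.2, -0.7, 10, 0, 0, 0, -1, -1.2, -0.7, 22, 0, 0, 0, -1, -1.2, -0.7, 34, 0, 0, 0, -1, -1.2, -0.7, 44, 0, 0, 0, -1, -1.2, -0.7, 50, 0, 0, 0, -1, -1.2, -0.7, 52, 0, 0, 0, -1, -1.2, -0.7, 52, 0, 0, 0],
)

```text
t: 13.4
eef_pos: [605.5, -78.1, 212.7]
tcp_rot: [2.562, -0.0, 0.011]
ft_force: [-3.6, 12.3, 15.2]
opening: 0.183
```

Run:
```python
from h import *
np.set_printoptions(precision=3,suppress=True)
s=env.state();print(s['eef_pos'],s['tcp_rot'],s['joints'],s['ft_force'],s['moment'],s['opening'])
print(rel(*barpose(196,0)))
p,d=shot('wrist','w11');cv2.imwrite('pics/w11c.png',cv2.resize(p[100:320,230:430,::-1],None,fx=2.7,fy=2.7,interpolation=cv2.INTER_CUBIC))
```

```text
[605.477 -78.149 212.749] [ 2.562 -0.     0.011] [ 0.008  0.515  1.654 -0.671  1.078  0.355] [-3.576 12.306 15.191] [ 0.713  1.009 -0.643] 0.1832492623925924
[0.13, -0.78, -0.1, 0.2, -0.18, 0.23]
```

View pics/w11c.png

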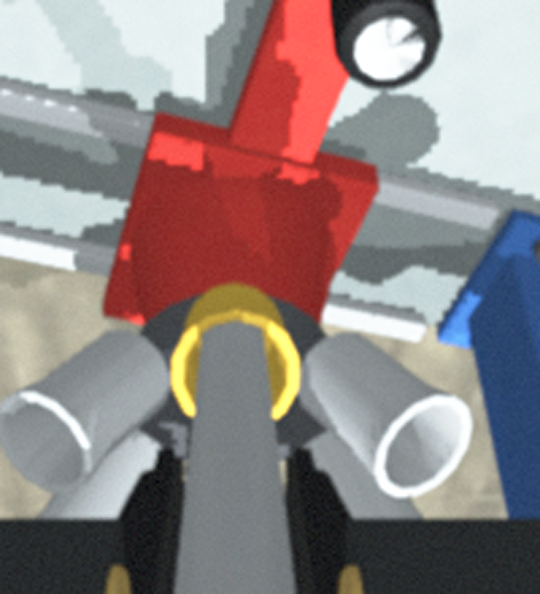

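```bash
cat > sw.py <<'E'
from h import *
import sys
p0,p1,n,back=float(sys.argv[1]),float(sys.argv[2]),int(sys.argv[3]),float(sys.argv[4])
b=cur();o=[]
for i in range(1,n+1):
    v=rel(*barpose(p0+(p1-p0)*i/n,back),b); o+= [-1]+[round(x,1) for x in v]
o+=o[-7:]*2
print(o)
E
python3 sw.py 196 150 11 0.7
```

```text
[-1, 7.9, -0.5, -0.6, 0.2, -2.5, 3.7, -1, 15.6, 0.3, -0.1, 0.2, -4.8, 7.2, -1, 23.3, 1.5, 0.7, 0.2, -7.0, 10.8, -1, 30.8, 3.2, 1.8, 0.2, -9.3, 14.2, -1, 38.1, 5.3, 3.2, 0.2, -11.6, 17.8, -1, 45.3, 7.9, 4.9, 0.2, -13.9, 21.3, -1, 52.2, 10.9, 6.8, 0.2, -16.2, 24.8, -1, 58.8, 14.3, 9.1, 0.2, -18.4, 28.3, -1, 65.1, 18.1, 11.6, 0.2, -20.7, 31.8, -1, 71.0, 22.3, 14.3, 0.2, -23.0, 35.3, -1, 76.6, 26.8, 17.3, 0.2, -25.3, 38.8, -1, 76.6, 26.8, 17.3, 0.2, -25.3, 38.8, -1, 76.6, 26.8, 17.3, 0.2, -25.3, 38.8]
```

>>> arm_command(
  motion=[-1, 7.9, -0.5, -0.6, 0.2, -2.5, 3.7, -1, 15.6, 0.3, -0.1, 0.2, -4.8, 7.2, -1, 23.3, 1.5, 0.7, 0.2, -7.0, 10.8, -1, 30.8, 3.2, 1.8, 0.2, -9.3, 14.2, -1, 30.8, 3.2, 1.8, 0.2, -9.3, 14.2],
)

```text
t: 13.95
eef_pos: [637.0, -81.9, 212.3]
tcp_rot: [2.565, 0.001, -0.288]
ft_force: [-1.3, 8.9, 13.4]
opening: 0.182
```

```bash
python3 - <<'E'
from h import *
np.set_printoptions(precision=3,suppress=True)
s=env.state();print(s['eef_pos'],s['joints'],s['ft_force'],s['moment'],s['opening']);f=s['ft_force'];print('fix F',f@FX,f@FY,f[2])
print(rel(*barpose(196-46*4/11,0.7)))
p,d=shot('wrist','w12')
E
python3 sw.py 179.3 150 7 1
```

```text
[637.036 -81.943 212.304] [-0.009  0.616  1.456 -0.575  1.297  0.503] [-1.287  8.941 13.439] [ 0.46   1.005 -0.724] 0.18244536876735631
fix F -8.262320773043264 -3.651773405438868 13.439006405557292
[-0.88, 0.1, -0.76, 0.03, 0.12, -0.07]
[-1, 7.2, 0.3, -0.9, 0.0, -2.2, 3.5, -1, 14.9, 1.0, -0.5, 0.0, -4.5, 7.0, -1, 22.6, 2.2, 0.3, 0.0, -6.8, 10.5, -1, 30.1, 3.9, 1.4, 0.0, -9.1, 14.0, -1, 37.5, 6.0, 2.7, 0.1, -11.3, 17.6, -1, 44.7, 8.5, 4.4, 0.1, -13.6, 21.1, -1, 51.6, 11.5, 6.3, 0.1, -15.9, 24.6, -1, 51.6, 11.5, 6.3, 0.1, -15.9, 24.6, -1, 51.6, 11.5, 6.3, 0.1, -15.9, 24.6]
```

View pics/w12.png

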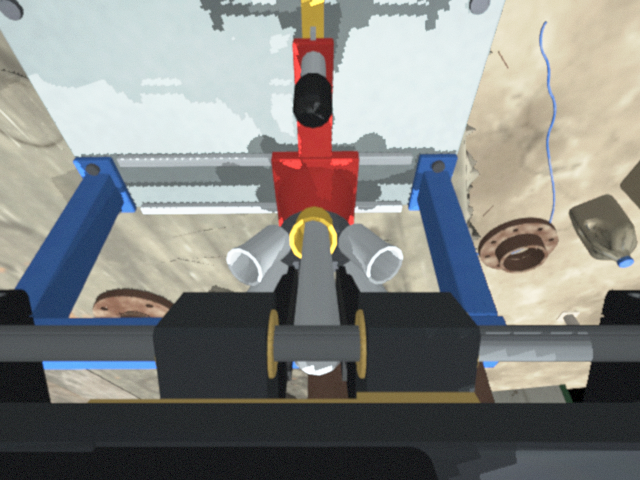

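The collar turned with the bar, the yellow socket is now at about -x, and the pointer is still on the mark. I'll carry on to φ=150.

>>> arm_command(
  motion=[-1, 7.2, 0.3, -0.9, 0, -2.2, 3.5, -1, 14.9, 1.0, -0.5, 0, -4.5, 7.0, -1, 22.6, 2.2, 0.3, 0, -6.8, 10.5, -1, 30.1, 3.9, 1.4, 0, -9.1, 14, -1, 37.5, 6, 2.7, 0.1, -11.3, 17.6, -1, 44.7, 8.5, 4.4, 0.1, -13.6, 21.1, -1, 51.6, 11.5, 6.3, 0.1, -15.9, 24.6, -1, 51.6, 11.5, 6.3, 0.1, -15.9, 24.6],
)

```text
t: 14.8
eef_pos: [682.4, -109.8, 212.3]
tcp_rot: [2.566, 0.001, -0.8]
ft_force: [0.7, 6.0, 6.6]
opening: 0.191
```

Run:
```python
from h import *
np.set_printoptions(precision=3,suppress=True)
s=env.state();print(s['eef_pos'],s['joints'],s['ft_force'],s['moment'],s['opening']);f=s['ft_force'];print('fix F',f@FX,f@FY,f[2])
print(rel(*barpose(150,1)))
p,d=shot('wrist','w13');cv2.imwrite('pics/w13c.png',p[:,:,::-1])
```

```text
[ 682.444 -109.832  212.256] [-0.093  0.777  1.125 -0.426  1.633  0.767] [0.678 5.991 6.589] [ 0.713  0.619 -0.624] 0.19079249991777206
fix F -5.951649162405628 -0.9632552323790101 6.589090190098875
[-0.53, -0.0, -1.18, -0.04, 0.16, -0.13]
```

View pics/w13.png

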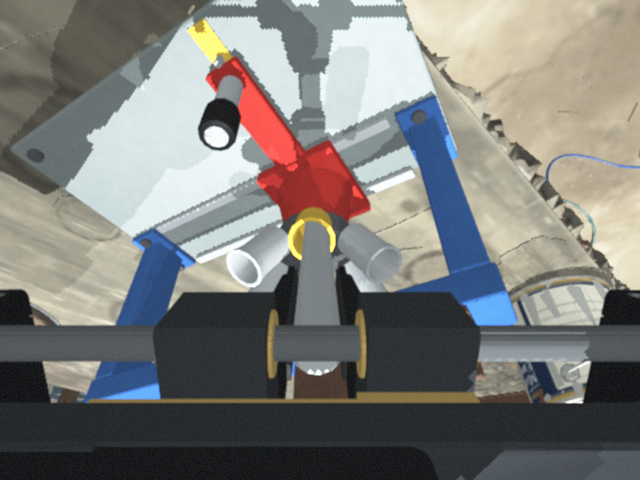

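>>> arm_command(
  motion=[-1, 0, 0, -15, 0, 0, 0, -1, 0, 0, -35, 0, 0, 0, -1, 0, 0, -60, 0, 0, 0, -1, 0, 0, -80, 0, 0, 0, -1, 0, 0, -80, 0, 0, 0],
)

```text
t: 15.35
eef_pos: [714.0, -78.4, 280.3]
tcp_rot: [2.568, -0.001, -0.795]
ft_force: [-0.4, -1.1, -3.0]
opening: 0.183
```

```bash
python3 - <<'E'
from h import *
np.set_printoptions(precision=1,suppress=True)
s=env.state();print(s['joints'],s['ft_force'],s['opening'])
print(rel(*barpose(150,80)))
p,d=shot('wrist','w14')
for ph in (149,151,153):
  print(ph,[proj('wrist',fw(60*np.cos(np.radians(a)),JY+60*np.sin(np.radians(a)),143)) for a in (ph,ph+60,ph-60)])
print(proj('wrist',fw(-130,JY,98)),proj('wrist',fw(-140,JY,22)))
E
python3 sw.py 150 211 10 80
```

```text
[-0.   0.8  0.9 -0.4  1.8  0.7] [-0.4 -1.1 -3. ] 0.1829756330005357
[-0.1, 0.31, 1.15, -0.11, -0.1, 0.03]
149 [array([317.2, 217.1]), array([261.1, 238.6]), array([371.7, 240.1])]
151 [array([314.8, 217.1]), array([260.2, 239.9]), array([370.8, 238.8])]
153 [array([312.4, 217.1]), array([259.4, 241.2]), array([369.8, 237.5])]
[240.3 136.5] [244.2  83.7]
[-1, -15.8, 1.1, -0.3, -0.0, 3.3, -5.0, -1, -31.5, 3.2, 1.1, -0.0, 6.7, -10.2, -1, -46.9, 6.7, 3.4, -0.0, 10.0, -15.3, -1, -61.8, 11.6, 6.5, -0.0, 13.3, -20.4, -1, -75.9, 17.7, 10.6, -0.0, 16.6, -25.5, -1, -89.2, 25.1, 15.3, -0.0, 19.9, -30.6, -1, -101.5, 33.6, 20.9, -0.0, 23.2, -35.8, -1, -112.6, 43.2, 27.1, -0.0, 26.6, -40.9, -1, -122.5, 53.7, 33.9, -0.0, 29.9, -46.0, -1, -130.9, 65.0, 41.3, -0.0, 33.2, -51.1, -1, -130.9, 65.0, 41.3, -0.0, 33.2, -51.1, -1, -130.9, 65.0, 41.3, -0.0, 33.2, -51.1]
```

View pics/w14.png

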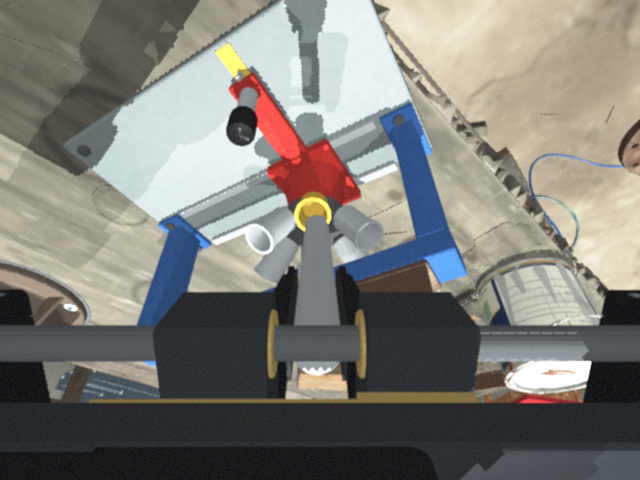

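```bash
python3 sw.py 150 213.5 10 75
```

```text
[-1, -16.1, 1.2, 4.8, -0.0, 3.5, -5.3, -1, -32.2, 3.4, 6.2, -0.0, 6.9, -10.6, -1, -47.9, 7.1, 8.7, -0.0, 10.4, -15.9, -1, -63.0, 12.3, 12.0, -0.0, 13.8, -21.2, -1, -77.3, 18.8, 16.2, -0.0, 17.3, -26.6, -1, -90.6, 26.6, 21.3, -0.0, 20.8, -31.9, -1, -102.9, 35.6, 27.2, -0.0, 24.2, -37.2, -1, -113.9, 45.7, 33.7, -0.0, 27.7, -42.5, -1, -123.5, 56.7, 40.9, -0.0, 31.1, -47.9, -1, -131.5, 68.6, 48.6, -0.0, 34.6, -53.2, -1, -131.5, 68.6, 48.6, -0.0, 34.6, -53.2, -1, -131.5, 68.6, 48.6, -0.0, 34.6, -53.2]
```

>>> arm_command(
  motion=[-1, -16.1, 1.2, 0, 0, 3.5, -5.3, -1, -32.2, 3.4, 2, 0, 6.9, -10.6, -1, -47.9, 7.1, 5, 0, 10.4, -15.9, -1, -63.0, 12.3, 10, 0, 13.8, -21.2, -1, -77.3, 18.8, 16.2, 0, 17.3, -26.6, -1, -90.6, 26.6, 21.3, 0, 20.8, -31.9, -1, -102.9, 35.6, 27.2, 0, 24.2, -37.2, -1, -113.9, 45.7, 33.7, 0, 27.7, -42.5, -1, -123.5, 56.7, 40.9, 0, 31.1, -47.9, -1, -131.5, 68.6, 48.6, 0, 34.6, -53.2, -1, -131.5, 68.6, 48.6, 0, 34.6, -53.2, -1, -131.5, 68.6, 48.6, 0, 34.6, -53.2],
)

```text
t: 16.6
eef_pos: [560.1, -44.1, 275.3]
tcp_rot: [2.567, 0.001, 0.309]
ft_force: [0.1, -0.5, -2.8]
opening: 0.182
```

Run:
```python
from h import *
np.set_printoptions(precision=2,suppress=True)
s=env.state();print(s['joints'],s['ft_force'],s['opening'])
print(rel(*barpose(213.5,0)))
p,d=shot('wrist','w15');cv2.imwrite('pics/w15c.png',cv2.resize(p[80:320,200:440,::-1],None,fx=2.5,fy=2.5,interpolation=cv2.INTER_CUBIC))
for ph in (212,214,216):
  print(ph,[proj('wrist',fw(60*np.cos(np.radians(a)),JY+60*np.sin(np.radians(a)),143)) for a in (ph,ph+60,ph-60)])
print(proj('wrist',fw(-130,JY,98)),proj('wrist',fw(-140,JY,22)))
```

```text
[ 0.06  0.33  1.78 -0.68  0.99  0.12] [ 0.12 -0.53 -2.81] 0.18212359558865995
[1.32, 0.03, 74.97, -0.08, 0.11, -0.07]
212 [array([318.64, 217.58]), array([261.54, 239.24]), array([373.66, 241.16])]
214 [array([316.23, 217.57]), array([260.61, 240.52]), array([372.76, 239.88])]
216 [array([313.82, 217.61]), array([259.75, 241.81]), array([371.78, 238.61])]
[400.94 140.09] [396.71  87.09]
```

View pics/w15c.png

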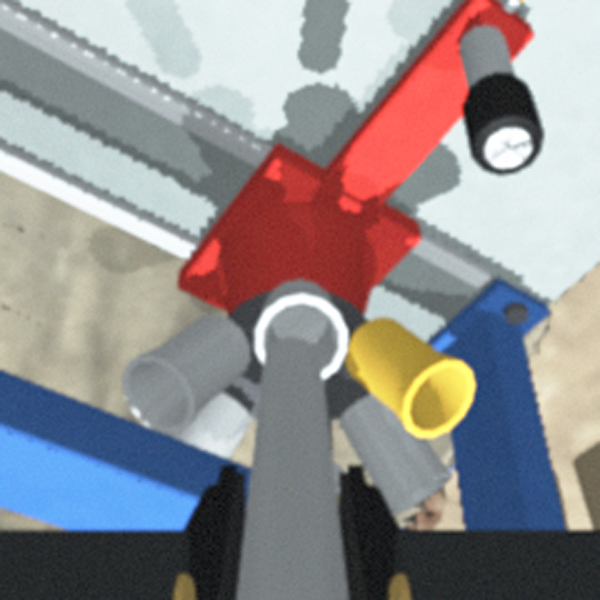

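The bar is in front of the next grey socket (mouth at crop 302,336). I'll shift +1.8 mm and insert.

>>> arm_command(
  motion=[-1, 1.8, 0, 15, 0, 0, 0, -1, 1.8, 0, 32, 0, 0, 0, -1, 1.8, 0, 46, 0, 0, 0, -1, 1.8, 0, 58, 0, 0, 0, -1, 1.8, 0, 68, 0, 0, 0, -1, 1.8, 0, 75, 0, 0, 0, -1, 1.8, 0, 76.5, 0, 0, 0, -1, 1.8, 0, 76.5, 0, 0, 0],
)

```text
t: 17.45
eef_pos: [575.6, -82.6, 212.2]
tcp_rot: [2.566, -0.001, 0.311]
ft_force: [-1.5, 3.9, 2.9]
opening: 0.183
```

```bash
python3 - <<'E'
from h import *
np.set_printoptions(precision=2,suppress=True)
s=env.state();print(s['joints'],s['ft_force'],s['moment'],s['opening'])
print(rel(*barpose(213,0)))
p,d=shot('wrist','w16');cv2.imwrite('pics/w16c.png',cv2.resize(p[80:320,200:440,::-1],None,fx=2.5,fy=2.5,interpolation=cv2.INTER_CUBIC))
E
python3 sw.py 213 168 11 0.5
```

```text
[-0.01  0.42  1.84 -0.76  0.84  0.18] [-1.52  3.86  2.9 ] [ 0.45  0.47 -0.19] 0.182685249417773
[-0.82, -0.35, -0.53, -0.03, -0.29, 0.39]
[-1, 6.8, -0.0, -0.8, -0.0, -2.5, 3.8, -1, 14.3, 0.7, -0.4, -0.0, -4.8, 7.3, -1, 21.8, 1.9, 0.4, -0.0, -7.0, 10.7, -1, 29.1, 3.5, 1.5, -0.0, -9.2, 14.1, -1, 36.3, 5.6, 2.8, -0.0, -11.4, 17.6, -1, 43.3, 8.1, 4.4, -0.0, -13.7, 21.0, -1, 50.1, 11.0, 6.3, -0.0, -15.9, 24.4, -1, 56.6, 14.3, 8.5, -0.0, -18.1, 27.9, -1, 62.8, 17.9, 10.8, -0.0, -20.3, 31.3, -1, 68.6, 22.0, 13.5, -0.0, -22.6, 34.7, -1, 74.2, 26.4, 16.3, -0.0, -24.8, 38.1, -1, 74.2, 26.4, 16.3, -0.0, -24.8, 38.1, -1, 74.2, 26.4, 16.3, -0.0, -24.8, 38.1]
```

View pics/w16c.png

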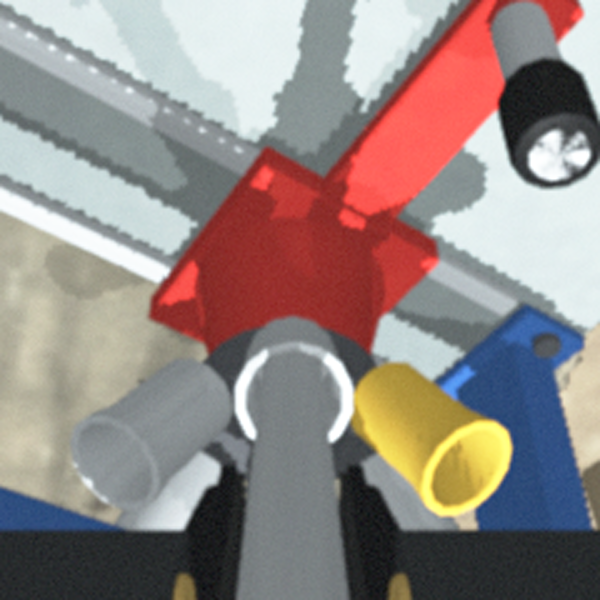

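>>> arm_command(
  motion=[-1, 6.8, 0, -0.2, 0, -2.5, 3.8, -1, 14.3, 0.7, 0.2, 0, -4.8, 7.3, -1, 21.8, 1.9, 1, 0, -7.0, 10.7, -1, 29.1, 3.5, 2.1, 0, -9.2, 14.1, -1, 36.3, 5.6, 3.4, 0, -11.4, 17.6, -1, 43.3, 8.1, 5, 0, -13.7, 21, -1, 50.1, 11, 6.9, 0, -15.9, 24.4, -1, 56.6, 14.3, 9.1, 0, -18.1, 27.9, -1, 62.8, 17.9, 11.4, 0, -20.3, 31.3, -1, 68.6, 22.0, 14.1, 0, -22.6, 34.7, -1, 68.6, 22.0, 14.1, 0, -22.6, 34.7],
)

```text
t: 18.6
eef_pos: [649.5, -86.6, 211.9]
tcp_rot: [2.566, 0.001, -0.415]
ft_force: [-1.4, 5.6, 5.5]
opening: 0.183
```

```bash
cat > st.py <<'E'
from h import *
np.set_printoptions(precision=2,suppress=True)
s=env.state();print(s['eef_pos'],s['joints'],s['ft_force'],s['moment'],s['opening']);f=s['ft_force'];print('fix F',f@FX,f@FY,f[2])
ax=fw(0,JY,0);a=wf(s['eef_pos'])-[0,JY,0];print('tcp az',np.degrees(np.arctan2(a[1],a[0]))%360,np.hypot(a[0],a[1]),'torque about axis Nm',np.cross(s['eef_pos']-ax,f)[2]/1000)
E
python3 st.py
python3 - <<'E'
from h import *
p,d=shot('wrist','w17')
E
python3 sw.py 172 158 7 0
```

```text
[649.47 -86.58 211.94] [-0.02  0.66  1.37 -0.54  1.38  0.57] [-1.42  5.59  5.46] [ 0.54  0.74 -0.57] 0.1833454842334589
fix F -4.998777768455546 -2.872815943801072 5.4599219789949345
tcp az 171.63504828686467 106.1977216438179 torque about axis Nm 0.3790884845683454
[-1, 3.3, 0.3, -0.3, -0.0, -1.0, 1.7, -1, 7.0, 0.5, -0.2, -0.0, -2.1, 3.4, -1, 10.7, 0.8, 0.0, -0.0, -3.2, 5.1, -1, 14.4, 1.1, 0.2, -0.0, -4.3, 6.8, -1, 18.1, 1.6, 0.6, -0.0, -5.4, 8.4, -1, 21.7, 2.2, 0.9, -0.0, -6.5, 10.1, -1, 25.3, 2.9, 1.4, -0.0, -7.6, 11.8, -1, 25.3, 2.9, 1.4, -0.0, -7.6, 11.8, -1, 25.3, 2.9, 1.4, -0.0, -7.6, 11.8]
```

View pics/w17.png

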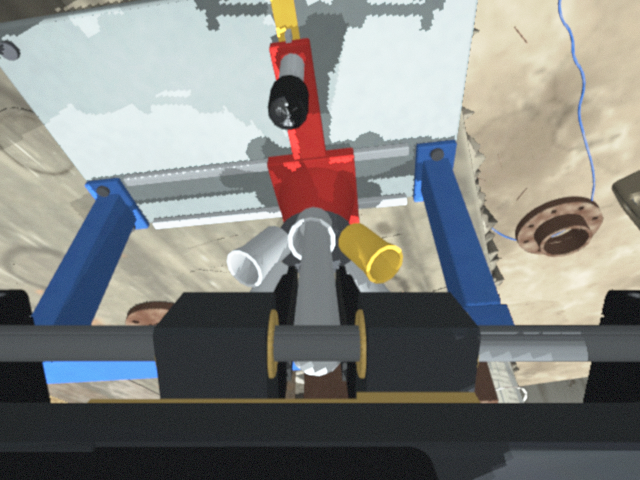

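>>> arm_command(
  motion=[-1, 3.3, 0.3, -0.3, 0, -1, 1.7, -1, 7, 0.5, -0.2, 0, -2.1, 3.4, -1, 10.7, 0.8, 0, 0, -3.2, 5.1, -1, 14.4, 1.1, 0.2, 0, -4.3, 6.8, -1, 14.4, 1.1, 0.2, 0, -4.3, 6.8],
)

```text
t: 19.15
eef_pos: [662.1, -93.5, 212.1]
tcp_rot: [2.566, -0.0, -0.555]
ft_force: [-1.3, 5.0, 4.4]
opening: 0.188
```

```bash
python3 st.py;python3 sw.py 164 156 8 0
```

```text
[662.06 -93.48 212.13] [-0.05  0.7   1.28 -0.5   1.48  0.64] [-1.27  4.97  4.38] [ 0.87  0.62 -0.59] 0.1884331684330894
fix F -4.443046820717844 -2.5638449691187524 4.377715564041596
tcp az 163.87553536994676 105.99568147495108 torque about axis Nm 0.39187757939428175
[-1, 1.6, 0.0, -0.3, -0.0, -0.5, 0.7, -1, 3.5, 0.1, -0.3, -0.0, -1.0, 1.6, -1, 5.3, 0.1, -0.2, -0.0, -1.6, 2.4, -1, 7.2, 0.2, -0.2, -0.0, -2.1, 3.2, -1, 9.0, 0.3, -0.1, -0.0, -2.6, 4.1, -1, 10.9, 0.5, -0.0, -0.0, -3.2, 4.9, -1, 12.7, 0.7, 0.1, -0.0, -3.7, 5.8, -1, 14.5, 0.9, 0.2, -0.0, -4.3, 6.6, -1, 14.5, 0.9, 0.2, -0.0, -4.3, 6.6, -1, 14.5, 0.9, 0.2, -0.0, -4.3, 6.6]
```

>>> arm_command(
  motion=[-1, 1.8, 0, -0.1, 0, -0.5, 0.8, -1, 3.5, 0.1, -0.1, 0, -1, 1.6, -1, 3.5, 0.1, -0.1, 0, -1, 1.6],
)

```text
t: 19.45
eef_pos: [664.7, -95.2, 212.2]
tcp_rot: [2.566, -0.001, -0.586]
ft_force: [-1.0, 4.9, 3.5]
opening: 0.187
```

```bash
python3 st.py
```

```text
[664.73 -95.18 212.18] [-0.05  0.71  1.26 -0.49  1.5   0.66] [-1.03  4.95  3.46] [ 0.92  0.46 -0.59] 0.18693886282491476
fix F -4.487738562593586 -2.3265341250596108 3.4603288156155694
tcp az 162.16582962862472 105.99949627146205 torque about axis Nm 0.3804684647929019
```

>>> arm_command(
  motion=[-1, 1.9, 0, -0.1, 0, -0.5, 0.8, -1, 1.9, 0, -0.1, 0, -0.5, 0.8],
)

```text
t: 19.65
eef_pos: [666.2, -96.2, 212.2]
tcp_rot: [2.566, -0.001, -0.602]
ft_force: [-1.9, 5.0, 2.4]
opening: 0.184
```

```bash
python3 st.py
```

```text
[666.19 -96.16 212.18] [-0.05  0.72  1.25 -0.48  1.51  0.66] [-1.9   4.95  2.43] [ 1.02  0.48 -0.62] 0.18374211584347278
fix F -4.253903409370395 -3.170102162271689 2.434144217748841
tcp az 161.21565463170802 106.00061550055054 torque about axis Nm 0.46335398598359395
```

>>> arm_command(
  motion=[-1, 1.9, 0, -0.1, 0, -0.5, 0.8, -1, 1.9, 0, -0.1, 0, -0.5, 0.8],
)

```text
t: 19.85
eef_pos: [667.7, -97.2, 212.2]
tcp_rot: [2.566, -0.001, -0.618]
ft_force: [-0.8, 4.3, 2.0]
opening: 0.179
```

```bash
python3 st.py
```

```text
[667.69 -97.24 212.19] [-0.06  0.72  1.24 -0.48  1.52  0.67] [-0.77  4.32  2.05] [ 1.01  0.53 -0.63] 0.17926232709351914
fix F -3.9521799893182084 -1.907655167956128 2.0495449189190875
tcp az 160.21444501621073 105.97874304531818 torque about axis Nm 0.33203238032300814
```

>>> arm_command(
  motion=[-1, 1.9, 0, 0.2, 0, -0.5, 0.8, -1, 1.9, 0, 0.2, 0, -0.5, 0.8],
)

```text
t: 20.05
eef_pos: [669.1, -98.3, 212.2]
tcp_rot: [2.566, -0.001, -0.635]
ft_force: [-1.4, 5.0, 2.5]
opening: 0.184
```

```bash
python3 st.py
```

```text
[669.14 -98.34 212.2 ] [-0.06  0.73  1.23 -0.48  1.53  0.68] [-1.44  5.02  2.55] [ 1.06  0.63 -0.72] 0.18408388462119157
fix F -4.443542476943957 -2.7368809781425267 2.54955056304729
tcp az 159.23171242720247 105.93439234809503 torque about axis Nm 0.438025026874651
```

>>> arm_command(
  motion=[-1, 1.9, 0, 0.2, 0, -0.5, 0.8, -1, 1.9, 0, 0.2, 0, -0.5, 0.8],
)

```text
t: 20.25
eef_pos: [670.3, -99.2, 212.2]
tcp_rot: [2.566, -0.0, -0.651]
ft_force: [-3.5, 7.9, 4.4]
opening: 0.186
```

```bash
python3 st.py
python3 - <<'E'
from h import *
np.set_printoptions(precision=1,suppress=True)
p,d=shot('wrist','w18');cv2.imwrite('pics/w18c.png',cv2.resize(p[20:320,200:440,::-1],None,fx=2,fy=2,interpolation=cv2.INTER_CUBIC))
print([(a,proj('wrist',fw(60*np.cos(np.radians(a)),JY+60*np.sin(np.radians(a)),143))) for a in (162,165,222,225,102,105)])
print(proj('wrist',fw(-130,JY,98)),proj('wrist',fw(-140,JY,22)))
E
```

```text
[670.3  -99.17 212.18] [-0.06  0.73  1.22 -0.47  1.54  0.69] [-3.51  7.93  4.38] [ 1.29  1.06 -1.08] 0.18557582445699836
fix F -6.690254817292293 -5.52486457277618 4.381450131820235
tcp az 158.46162888333052 105.96815013288834 torque about axis Nm 0.8048877249959917
[(162, array([310.3, 242.2])), (165, array([305.8, 242.5])), (222, array([244. , 271.1])), (225, array([242.8, 273.4])), (102, array([384. , 265.8])), (105, array([382. , 263.6]))]
[241.3 127.3] [247.7  60.1]
```

View pics/w18c.png

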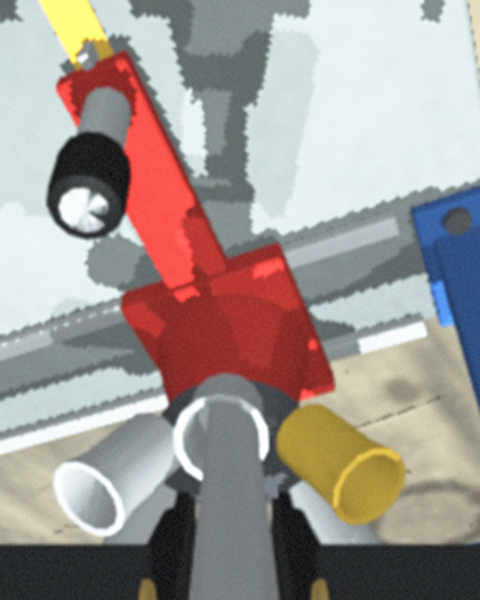

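>>> arm_command(
  motion=[-1, 1, 0, 0, 0, -0.3, 0.4, -1, 1, 0, 0, 0, -0.3, 0.4, -1, 1, 0, 0, 0, -0.3, 0.4],
)

```text
t: 20.6
eef_pos: [670.9, -99.5, 212.2]
tcp_rot: [2.566, 0.001, -0.66]
ft_force: [-3.1, 7.0, 4.1]
opening: 0.185
```

```bash
python3 st.py
```

```text
[670.87 -99.52 212.18] [-0.06  0.73  1.22 -0.47  1.54  0.69] [-3.13  6.99  4.08] [ 1.4   1.27 -1.13] 0.18542621588101116
fix F -5.8904894613307395 -4.898554740186766 4.077601390176419
tcp az 158.0998203693431 106.03441937069333 torque about axis Nm 0.7149311866483722
```

>>> arm_command(
  motion=[-1, 1.5, 0, 0, 0, -0.4, 0.6, -1, 1.5, 0, 0, 0, -0.4, 0.6, -1, 1.5, 0, 0, 0, -0.4, 0.6],
)

```text
t: 20.9
eef_pos: [671.7, -100.1, 212.2]
tcp_rot: [2.565, 0.002, -0.673]
ft_force: [-5.5, 10.0, 4.3]
opening: 0.184
```

```bash
python3 st.py;  python3 - <<'E'
from h import *
np.set_printoptions(precision=1,suppress=True)
p,d=shot('wrist','w19');cv2.imwrite('pics/w19c.png',np.hstack([cv2.resize(p[0:150,180:330,::-1],None,fx=4,fy=4,interpolation=cv2.INTER_CUBIC)]))
print([(a,proj('wrist',fw(60*np.cos(np.radians(a)),JY+60*np.sin(np.radians(a)),143))) for a in (162,165,222,225,102,105)])
print(proj('wrist',fw(-130,JY,98)),proj('wrist',fw(-140,JY,22)),proj('wrist',fw(-150,JY,12)))
cv2.imwrite('pics/w19d.png',cv2.resize(p[150:320,200:440,::-1],None,fx=3,fy=3,interpolation=cv2.INTER_CUBIC))
E
```

```text
[ 671.7  -100.12  212.18] [-0.07  0.74  1.21 -0.46  1.55  0.7 ] [-5.46 10.03  4.27] [ 1.73  1.6  -1.39] 0.18350856484343073
fix F -8.18666847308724 -7.9647456381517685 4.266656346490593
tcp az 157.54793217153696 106.07834924306675 torque about axis Nm 1.1125532212179285
[(162, array([309.5, 242.4])), (165, array([304.9, 242.7])), (222, array([244.4, 272. ])), (225, array([243.3, 274.2])), (102, array([384.2, 265.1])), (105, array([382.1, 263. ]))]
[238.8 128.8] [245.5  61.6] [240.4  43.6]
```

View pics/w19c.png

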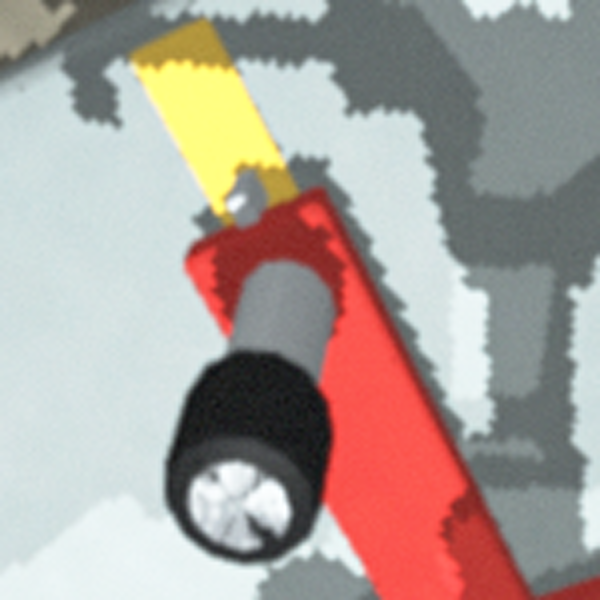

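View pics/w19d.png

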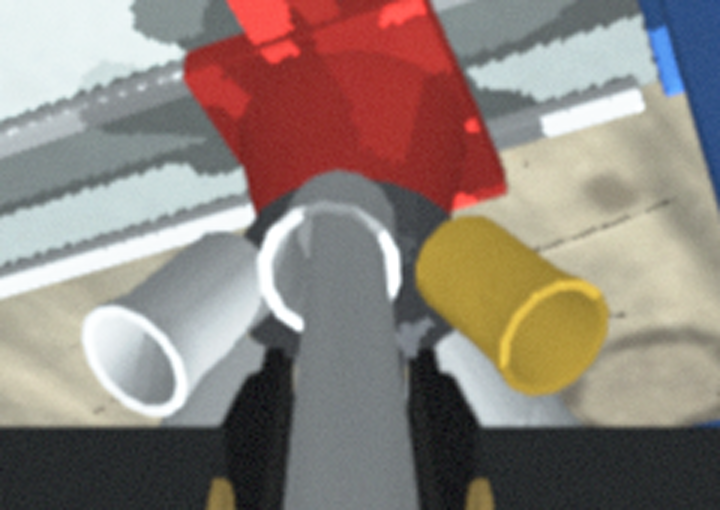

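Torque about the collar axis rose to 1.1 N m with the socket stalled at az ≈ 162.5° (q ≈ 2.05), so it is at the stop. I'll relax the bar and withdraw it.

Run:
```python
from h import *
b=cur()
for ph,bk in [(159,0.5),(160.5,0.5),(160.5,20),(160.5,80)]: print(rel(*barpose(ph,bk),b))
```

```text
[-2.68, 0.15, -0.74, 0.02, 1.11, -1.52]
[-5.46, 0.26, -0.66, 0.02, 1.92, -2.77]
[-6.12, 0.28, -20.15, 0.02, 1.92, -2.77]
[-8.13, 0.34, -80.12, 0.02, 1.92, -2.77]
```

>>> arm_command(
  motion=[-1, -2.7, 0.1, -0.5, 0, 1.1, -1.5, -1, -5, 0.2, -0.7, 0, 1.9, -2.7, -1, -5.5, 0.2, -12, 0, 1.9, -2.7, -1, -6.1, 0.3, -28, 0, 1.9, -2.7, -1, -7, 0.3, -48, 0, 1.9, -2.7, -1, -8, 0.3, -80, 0, 1.9, -2.7, -1, -8, 0.3, -110, 0, 1.9, -2.7, -1, -8, 0.3, -110, 0, 1.9, -2.7, -1, -8, 0.3, -110, 0, 1.9, -2.7],
)

```text
t: 21.85
eef_pos: [703.6, -49.6, 304.0]
tcp_rot: [2.565, -0.004, -0.614]
ft_force: [0.9, 0.1, -2.6]
opening: 0.182
```

```bash
python3 st.py;  python3 - <<'E'
from h import *
np.set_printoptions(precision=1,suppress=True)
p,d=shot('wrist','w20')
print([(a,proj('wrist',fw(60*np.cos(np.radians(a)),JY+60*np.sin(np.radians(a)),143))) for a in (162.5,222.5,102.5)])
print(proj('wrist',fw(-130,JY,98)),proj('wrist',fw(-140,JY,22)))
shot('scene','s20');shot('top','t20')
b=cur();print(b[0])
print(rel((600,120,330),down(-15.65)),rel((460.1,237.5,240),down(-15.65)),rel((460.1,237.5,131.3),down(-15.65)))
im=cv2.imread('pics/s20.png');cv2.imwrite('pics/s20c.png',cv2.resize(im[180:345,230:430],None,fx=4,fy=3.6,interpolation=cv2.INTER_CUBIC))
E
```

```text
[703.58 -49.57 303.98] [ 0.01  0.72  1.   -0.47  1.76  0.61] [ 0.87  0.07 -2.55] [ 0.44 -0.19 -0.04] 0.18201881431956463
fix F -0.3013644421837214 0.8142551653274379 -2.5520892048369537
tcp az 159.66219253817616 165.6322957428314 torque about axis Nm -0.10911389288076039
[(162.5, array([311.2, 209.6])), (222.5, array([261.4, 232. ])), (102.5, array([364. , 229.4]))]
[265.4 125.9] [267.7  76.2]
[702.9 -50.  303. ]
[-182.1, -51.76, -66.19, 32.77, 5.59, -19.05] [-364.26, -113.57, 0.69, 32.77, 5.59, -19.05] [-364.4, -172.92, 91.76, 32.77, 5.59, -19.05]
```

View pics/w20.png

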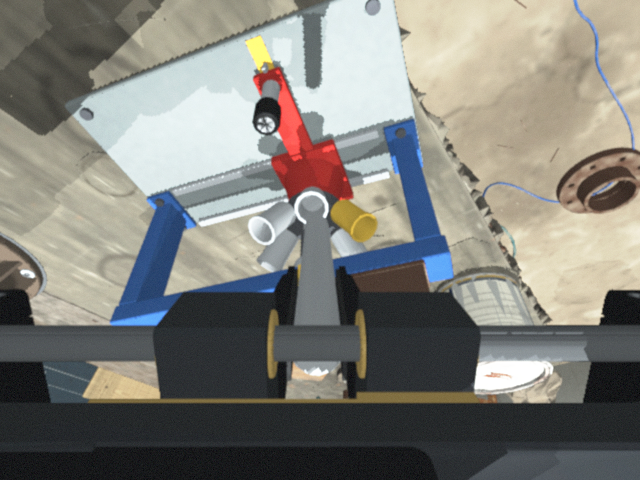

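View pics/s20c.png

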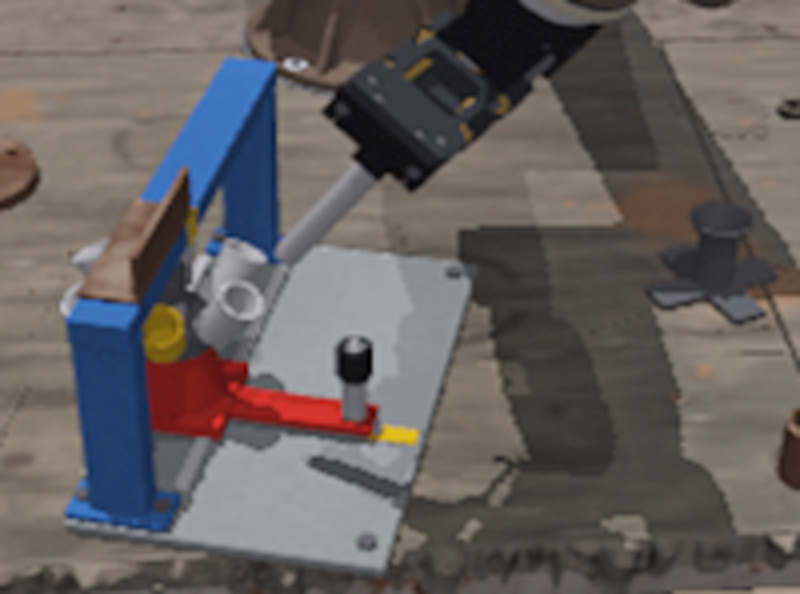

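The main mouth (312,208) matches q = 2.05, and the pointer is on the mark. Now I'll return the bar to its stand.

>>> arm_command(
  motion=[-1, -30, -10, -30, 5, 1, -3, -1, -70, -20, -60, 12, 2, -7, -1, -120, -32, -66, 20, 3.4, -11.5, -1, -160, -45, -66, 27, 4.6, -15.6, -1, -200, -57, -60, 32.8, 5.6, -19, -1, -245, -73, -45, 32.8, 5.6, -19, -1, -290, -90, -40, 32.8, 5.6, -19, -1, -335, -105, -40, 32.8, 5.6, -19, -1, -364.3, -99, -22, 32.8, 5.6, -19, -1, -364.3, -99, -22, 32.8, 5.6, -19, -1, -364.3, -99, -22, 32.8, 5.6, -19, -1, -364.3, -99, -22, 32.8, 5.6, -19],
)

```text
t: 23.2
eef_pos: [461.3, 237.7, 268.0]
tcp_rot: [-3.141, -0.003, -0.274]
ft_force: [-0.4, -1.0, -2.6]
opening: 0.18
```

```bash
python3 st.py;  python3 - <<'E'
from h import *
np.set_printoptions(precision=1,suppress=True)
p,d=shot('wrist','w21');cv2.imwrite('pics/w21c.png',cv2.resize(p[100:320,220:420,::-1],None,fx=2.7,fy=2.7,interpolation=cv2.INTER_CUBIC))
b=cur();print(b[0],[proj('wrist',b[0]+b[1].apply([x,0,L])) for x in (-9,0,9)],proj('wrist',b[0]+b[1].apply([0,-9,L])),proj('wrist',(460,237.5,75)))
print(rel((460.1,237.5,131.3),down(-15.65)))
E
```

```text
[461.25 237.67 268.02] [ 0.35  0.28  1.74 -0.    1.11  0.62] [-0.42 -0.96 -2.6 ] [-0.09  0.08  0.  ] 0.1795982003985153
fix F 1.0363228088858323 -0.1424458710525444 -2.597353854129807
tcp az 214.64559367305654 445.50426872041396 torque about axis Nm 0.31468409173613415
[461.4 237.6 268. ] [array([304.3, 225.9]), array([315.8, 225.9]), array([327.3, 225.9])] [315.8 214.7] [314.1 208.9]
[-1.61, 0.62, 136.68, -0.06, -0.17, -0.08]
```

View pics/w21c.png

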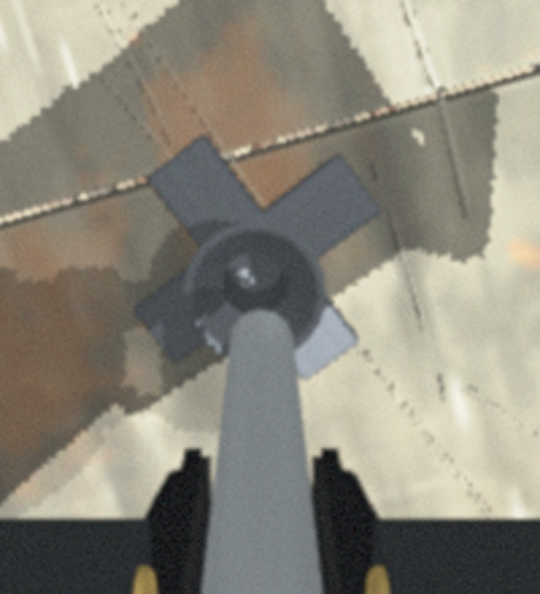

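>>> arm_command(
  motion=[-1, -1.5, 0.4, 20, 0, -0.2, 0, -1, -1.5, 0.4, 50, 0, -0.2, 0, -1, -1.5, 0.4, 75, 0, -0.2, 0, -1, -1.5, 0.4, 95, 0, -0.2, 0, -1, -1.5, 0.4, 115, 0, -0.2, 0, -1, -1.5, 0.4, 130, 0, -0.2, 0, -1, -1.5, 0.4, 136, 0, -0.2, 0, -1, -1.5, 0.4, 136, 0, -0.2, 0],
)

```text
t: 24.05
eef_pos: [459.8, 237.9, 131.5]
tcp_rot: [-3.141, 0.002, -0.274]
ft_force: [0.3, 0.6, -2.9]
opening: 0.184
```

```bash
python3 st.py
```

```text
[459.8  237.9  131.52] [0.35 0.45 1.91 0.   0.78 0.62] [ 0.27  0.6  -2.94] [-0.06  0.04  0.1 ] 0.18426951779857892
fix F -0.6459335356386534 0.0949719989889723 -2.939100156641034
tcp az 214.8121979310934 446.19946481363166 torque about axis Nm -0.19933627137516538
```

>>> arm_command(
  motion=[-1, 0, 0, 1.5, 0, 0, 0, -1, 0, 0, 1.5, 0, 0, 0, 0.1, 0, 0, 1, 0, 0, 0, 0.1, 0, 0, 1, 0, 0, 0, 0.1, 0, 0, 1, 0, 0, 0, 0.1, 0, 0, 1, 0, 0, 0, 0.1, 0, 0, -30, 0, 0, 0, 0.1, 0, 0, -70, 0, 0, 0, 0.1, 0, 0, -120, 0, 0, 0, 0.1, 0, 0, -170, 0, 0, 0, 0.1, 50, 40, -185, 0, 0, 0, 0.1, 100, 65, -185, 0, 0, 0, 0.1, 150, 90, -185, 0, 0, 0, 0.1, 200, 115, -185, 0, 0, 0, 0.1, 258, 140, -185, 0, 0, 0, 0.1, 258, 140, -185, 0, 0, 0, 0.1, 258, 140, -185, 0, 0, 0, 0.1, 258, 140, -185, 0, 0, 0],
)

```text
t: 25.85
eef_pos: [670.1, 32.9, 315.6]
tcp_rot: [-3.141, 0.002, -0.275]
ft_force: [-0.7, 0.4, 0.3]
opening: 0.549
```

```bash
python3 st.py;  python3 - <<'E'
from h import *
np.set_printoptions(precision=1,suppress=True)
p,d=shot('wrist','w22')
cv2.imwrite('pics/w22c.png',cv2.resize(p[180:420,210:450,::-1],None,fx=2.5,fy=2.5,interpolation=cv2.INTER_CUBIC))
print([(a,proj('wrist',fw(60*np.cos(np.radians(a)),JY+60*np.sin(np.radians(a)),143))) for a in (162.5,222.5,102.5)])
for c in ('scene','top'): shot(c,c+'22')
im=cv2.imread('pics/scene22.png');cv2.imwrite('pics/s22c.png',cv2.resize(im[180:345,230:480],None,fx=3.2,fy=3.2,interpolation=cv2.INTER_CUBIC))
E
```

```text
[670.13  32.95 315.56] [-0.05  0.49  1.29  0.    1.36  0.22] [-0.74  0.45  0.28] [-0.1   0.06  0.  ] 0.5491191635062923
fix F -0.23026729838386406 -0.8303444470770206 0.2806460347418159
tcp az 179.21472489736223 225.7582901699048 torque about axis Nm 0.18815827903901988
[(162.5, array([331.8, 375.2])), (222.5, array([274.7, 386.2])), (102.5, array([370., 412.]))]
```

View pics/w22c.png

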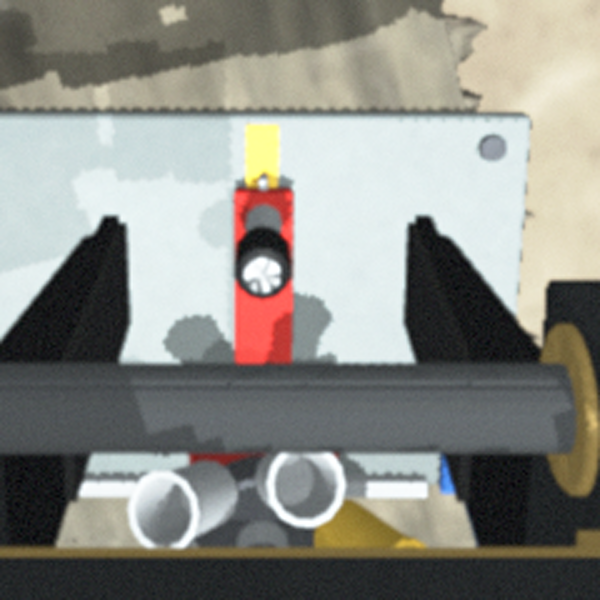

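View pics/s22c.png

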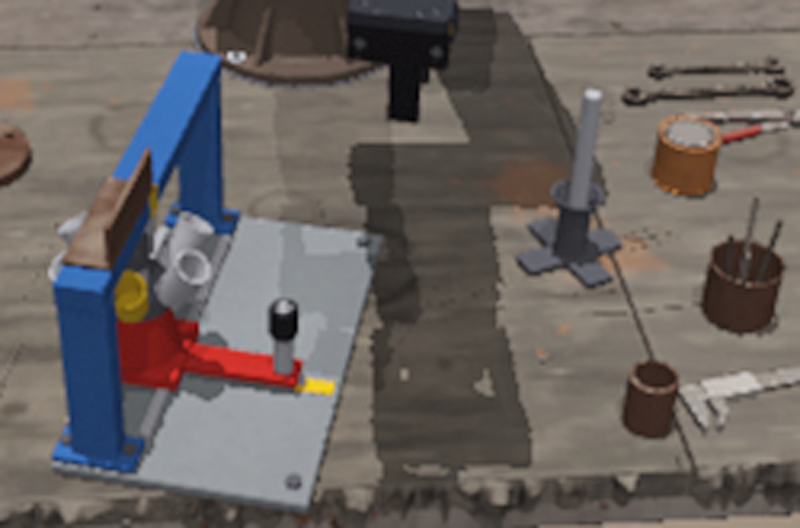

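```bash
python3 -c "
from h import *
env.job_done(); print(env.state()['t'])"
```

```text
the job is handed in; nothing more can be done
the job is handed in; nothing more can be done
```

The jack is on its yellow mark and jacked up to the stop, and the bar is back in its holder. I handed the job in at about 26 s of the 72 s allowed; no verdict is reported.

**What I did:**
- I slid the jack about 98 mm along its rails by its knob until the pointer was on the mark.
- I put the bar fully into the yellow socket and swung it from about 196° to 150°.
- I moved the bar to the next grey socket and swung it from about 213° until the collar stopped.
- I then withdrew the bar and stood it back in the holder.

**Last checks:**
- **Pointer:** in the last wrist picture it is centred on the mark to within a pixel.
- **Collar:** the working socket stalled at about 162.5°, which corresponds to the 2.05 rad stop. The turning torque rose from about 0.4 to 1.1 N m there, with the collar's own resistance at 0.15. I did not look directly for a gap between pad and cross-bar; that contact is inferred from the stall and the angle.
- **Bar and bystanders:** the bar is upright in the stand at its starting height. The tin, cup and pipe look unmoved in the scene picture. I did not check the wooden block in a final picture, but the arm never went near it.
- **Disagreement:** in the last picture one socket mouth would also fit an angle 1–2° short of the stop, which is within the camera error. The close-up at the stall and the torque both showed the full angle.

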